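# Hang the washed caddies and foot files to dry

## Task

The wash caddies and foot files are to dry on the pegboard. First move the air dryer's lever all the way to its off end, the end nearest the robot; then hang every caddy by its handle on one of the double hooks and every foot file by its eye on one of the single pegs, and last set the dryer to half power by standing its lever straight up. Do not knock over any of the other things on the counter.

Things in the scene. Friction and masses are not known exactly. Their poses are not given: they have to be found in the camera images.
- board: white pegboard on a foot, oblique, at the left; 470 mm wide (y), top edge 240 mm high. Its front face is the plane x = 0 of its frame and looks to -x; origin at the counter. Along its upper part, in a row (own y): double hooks at -190 and -70 mm, single pegs at +60 and +160 mm, all 8 mm thick steel rod. Flat tweezers and a nail clipper on its face stay
- hook1 (a point): double hook 1 (board y = -190 mm): where the centre of a caddy's bar comes to rest, 213 mm high, 65 mm in front of the board; axes as the board's. Two level prongs, axes at y = +/-27 mm and 8 mm below this point, reach 90 mm out from the board and end in upturned tips whose tops are 12 mm above this point (to pass over them a bar's centre must be 17 mm or more above it)
- hook2 (a point): double hook 2 (board y = -70 mm): where the centre of a caddy's bar comes to rest, 213 mm high, 65 mm in front of the board; axes as the board's. Two level prongs, axes at y = +/-27 mm and 8 mm below this point, reach 90 mm out from the board and end in upturned tips whose tops are 12 mm above this point (to pass over them a bar's centre must be 17 mm or more above it)
- peg1 (a point): single peg 1 (board y = 60 mm): where the centre of a file's eye comes to rest, 40 mm in front of the board and 206 mm high; axes as the board's. The straight round peg, 8 mm thick, leaves the board at 205 mm height and rises evenly to 225 mm at its free end 75 mm in front of the board (its axis passes 9 mm above this point)
- peg2 (a point): single peg 2 (board y = 160 mm): where the centre of a file's eye comes to rest, 40 mm in front of the board and 206 mm high; axes as the board's. The straight round peg, 8 mm thick, leaves the board at 205 mm height and rises evenly to 225 mm at its free end 75 mm in front of the board (its axis passes 9 mm above this point)
- lever (a joint): angle of the dryer's lever, rad: 0 = fully over to the dryer's -x end, nearest the robot (off); 0.7 = straight up (half power, by the long thin mark); 1.4 = fully over to the far end (full). Stiff: stays where it is left
- lever_grip (a point): centre of the lever's black cross grip, a cylinder 20 mm thick and 30 mm long lying along the dryer's y, 85 mm from the hinge
- lever_hinge (a point): centre of the lever's hinge, 66 mm above the counter, in a white air dryer 120 by 100 by 72 mm that is fixed to the counter; axes: the dryer's, x from the off end to the full end, y along the hinge
- caddy1: white open plastic caddy, 80 (x) by 90 mm (y), walls 55 mm high, with a rigid steel bail handle: uprights at y = +/-41 mm and a level top bar along y, 90 mm long, 10 mm wide (x), 8 mm high, its centre 134 mm above the underside; the window under the bar is 74 mm wide, 75 mm high. Origin: centre of the underside. Symmetric under a half turn; may be absent
- caddy1_bar (a point): centre of the handle bar of caddy1
- caddy2: white open plastic caddy, 80 (x) by 90 mm (y), walls 55 mm high, with a rigid steel bail handle: uprights at y = +/-41 mm and a level top bar along y, 90 mm long, 10 mm wide (x), 8 mm high, its centre 134 mm above the underside; the window under the bar is 74 mm wide, 75 mm high. Origin: centre of the underside. Symmetric under a half turn; may be absent
- caddy2_bar (a point): centre of the handle bar of caddy2
- file1: flat wooden foot file upright in a slot of the stand, eye uppermost; 181 mm tall, 10 mm thick (x), 44 mm wide (y), waist 28 mm wide from 100 to 135 mm height; above it a head 44 mm wide with a square 26 mm eye through it along x, centred 158 mm above the foot. Origin: centre of the foot. Symmetric under a half turn; may be absent
- file1_eye (a point): centre of the eye of file1
- file2: flat wooden foot file upright in a slot of the stand, eye uppermost; 181 mm tall, 10 mm thick (x), 44 mm wide (y), waist 28 mm wide from 100 to 135 mm height; above it a head 44 mm wide with a square 26 mm eye through it along x, centred 158 mm above the foot. Origin: centre of the foot. Symmetric under a half turn; may be absent
- file2_eye (a point): centre of the eye of file2
- stand: clear acrylic stand fixed to the counter, 100 mm (x) by 62 mm (y), 66 mm high, with two slots at x = -30 and +30 mm, 52 mm (y) by 13 mm (x), floor 6 mm high. Origin: centre of the underside
- pill_bottle: bystander: blue plastic pill bottle with white cap, 50 mm diameter, 85 mm tall; origin under its centre
- tumbler: bystander: sage ceramic tumbler, 72 mm diameter, 88 mm tall; origin under its centre
- cream_jar: bystander: low white jar with lid, 66 mm diameter, 55 mm tall; origin under its centre

How it is judged:
By the outcome, as a careful person would: the job done as asked, in the order asked, and still so for the second after the job is handed in, with the robot touching nothing.
Of caddy1, caddy2, file1, file2 only 3 to 4 are there at a start; the rules pass over those that are not, and their reading is None.
At some moment in a run one of caddy1, caddy2 may be knocked a few centimetres aside while the robot is not near it.
It also fails if it takes over 210 s, if anything falls off the work surface, if the arm or the gripper's body presses on something with over 40 N, if the wrist force passes 120 N, or if a joint passes its speed limit or range.

## Robot

A 7-joint arm with a two-finger parallel gripper is mounted at the origin on the work surface. World frame = base frame: x ahead of the robot, y to its left, z up, the work surface at z = 0. Lengths are in m, angles in rad, forces in N, time in s.
With the tool pointing down it reaches from about 0.425 to 0.925 m from the base axis. Payload 6.8 kg.
Tool frame: the origin (TCP) lies at the centre of the arm's flange, where the gripper is bolted on; the fingertips stand 173 mm ahead of it and the grasp point (between the pads) lies 155 mm ahead of it (finger_overhang is the distance from the TCP to the fingertips, in m); y points along the fingers, z is the direction in which the jaws open and shut, and the axes are right-handed (so a half turn about y gives the same grasp; the last joint's range is limited). The gripper opens to 85 mm and grips with 20 to 120 N. Pads are 22 mm wide; open, the fingers measure 114 mm over their backs; the gripper's body (76 mm by 85 mm) begins 54 mm behind the grasp point. The pads swing forward as they close: fully open they stand 13 mm farther back than shut.
Start: joints at [-1.358, 0.477, 0.022, 1.555, -0.011, 1.109, -0.083], TCP at [0.213, 0.641, 0.405] pointing down, gripper open.
Joint ranges: [-2.96, 2.96], [-0.34, 2.1], [-1.41, 1.46], [0.24, 2.44], [-1.37, 4.51], [0.17, 1.92], [-2.96, 2.96]. Speed limits (rad/s): [2.39, 2.39, 3.14, 3.14, 3.14, 3.14, 3.14].

## Interface

Orientations are given as a rotation vector (axis times angle).
In Python, from bench import get_obs, grab_frame, hand_in, finger_overhang gives the robot as it stands. The module is installed in compiled form; this text tells all that it offers.
- The arm moves only by the shell command python3 -m jog 'ROWS' [FORCE]. ROWS is JSON, a list of rows, each a list of 3 entries, a list of its own where there are three numbers: the shift along the tool's x, y, z in cm, then the turn about the tool's y in rad, then the gripper command: -1 is fully open, 1 is shut, values between are in proportion. In form: [[[x, y, z], twist, gripper], ...]. A call has 1 to 10 rows; each row is the pose to reach, as a shift and turn from the pose commanded when the call began, along the tool's axes at that moment; what a row does not reach only later rows make up. A row lasts 1/8 s, in which the tool goes at most 62.5 mm and 10.7 degrees, less where a joint would pass 70% of its speed; a pose out of reach is approached as far as the arm can. A call with a gripper value outside its range is refused whole. The fingers move at their own pace and stop on an object; FORCE is the grip in N (left out, the last holds). Time passes only in rows, so rows that repeat a pose let the fingers close. It gives the time, the measured TCP pose, the force and the opening at its end, in the units of the state.
- get_obs(): the state, without advancing time (a new reading comes with each control period).
- grab_frame(name): name is "side" or "top" or "wrist"; returns a dict with "image" (480x640x3 uint8, blue, green, red), "fx", "fy", "cx", "cy" (pixels), "origin" and "rotation" of the camera in the world. Camera axes: x right, y up, looking along -z (the intrinsics and any distortion apply to the point x, -y, -z); pixel columns grow to the right and rows downward; lengths in m; the calibration is good to about 2 mm. A picture is of the moment at which its call begins. There is no depth.
- hand_in(): hands the job in, once; it reports no verdict.
The state is a dict: "clock": time; "joints": joint angles; "qvel": joint speeds; "tau": joint torques, N m; "tcp_pos": TCP position; "orientation": TCP orientation; "contact_force": force on the tool from outside, world axes, zero at the start; "moment": the same for the moment, N m; "grip_width": finger opening in m.
Only numpy, scipy, OpenCV 4.12 (cv2) and the standard library are available. Lean on these libraries where they do the work, as an engineer would, in place of code of your own. Each camera call takes 0.05 s, during which the arm holds its last target.

## Working session

There is one attempt and no reset: what is moved stays moved. The work goes in short steps, Python scripts to look and compute and a shell command to move; the robot and the scene stay as the last step left them, time stands still between calls to the robot, and variables do not carry over. Pictures are saved under pics/ and viewed, and the job is handed in when it is done.

```bash
ls; mkdir -p pics; python3 - <<'E'
from bench import *
import cv2
o=get_obs(); print({k:(v if not hasattr(v,'round') else v) for k,v in o.items()})
print(finger_overhang if not callable(finger_overhang) else finger_overhang())
for n in ["side","top","wrist"]:
    f=grab_frame(n); cv2.imwrite(f"pics/a_{n}.png",f["image"]); print(n,{k:f[k] for k in f if k!="image"})
E
```

```text
pics
{'clock': 0.0, 'joints': array([-1.35811078,  0.47782959,  0.02234511,  1.55643614, -0.01147313,
        1.10928962, -0.083097  ]), 'qvel': array([-3.32874451e-06, -5.88255292e-04,  7.54125678e-05,  1.90915876e-04,
       -1.60480872e-04, -8.39697660e-05,  1.15604635e-03]), 'tau': array([ 1.28365540e-03, -5.96434271e+01,  1.60813518e+00, -2.81192458e+01,
        1.24344896e-02,  9.02071421e-03, -2.46746197e-05]), 'tcp_pos': array([0.21274909, 0.64031603, 0.40371222]), 'orientation': array([-1.55793204,  0.25188991, -0.25168452]), 'contact_force': array([-0.40718845,  0.68077609,  0.08405953]), 'moment': array([ 0.0013799 ,  0.01486847, -0.03099436]), 'grip_width': 0.08533718816053039}
0.1734
side {'fx': 602.0893884319177, 'fy': 602.0893884319177, 'cx': 317.6894068625448, 'cy': 234.0056273872442, 'origin': array([ 0.43279413, -1.09567786,  0.87421374]), 'rotation': array([ 1.00236328, -0.05386438, -0.09323515])}
top {'fx': 450.77759008039925, 'fy': 450.77759008039925, 'cx': 323.5220759563341, 'cy': 240.1425150435437, 'origin': array([0.42059247, 0.0276525 , 1.03038146]), 'rotation': array([ 0.12420606, -0.08710203, -1.59783071])}
wrist {'fx': 427.2386123024831, 'fy': 427.2386123024831, 'cx': 325.8114480544701, 'cy': 237.07656205523034, 'origin': array([0.14529795, 0.66363507, 0.37247066]), 'rotation': array([-0.24745532, -0.17667109,  1.24173261])}
```

View pics/a_side.png

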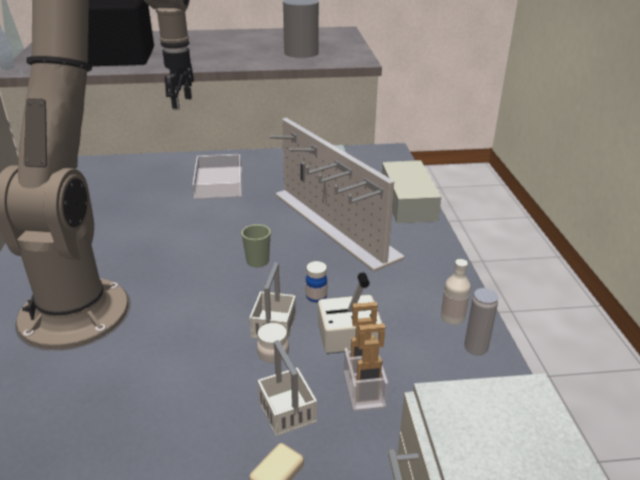

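View pics/a_top.png

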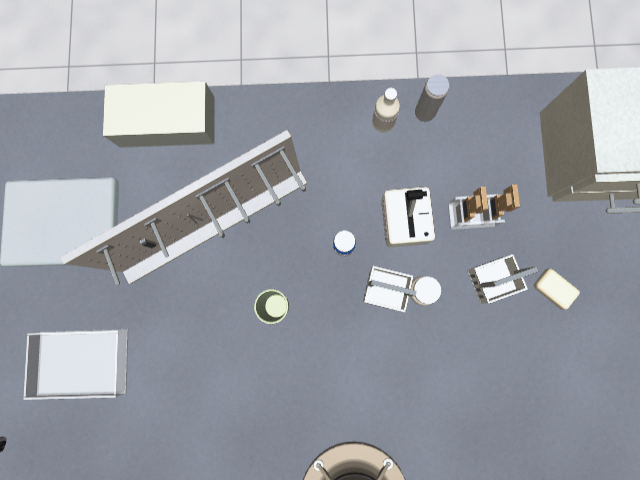

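View pics/a_wrist.png

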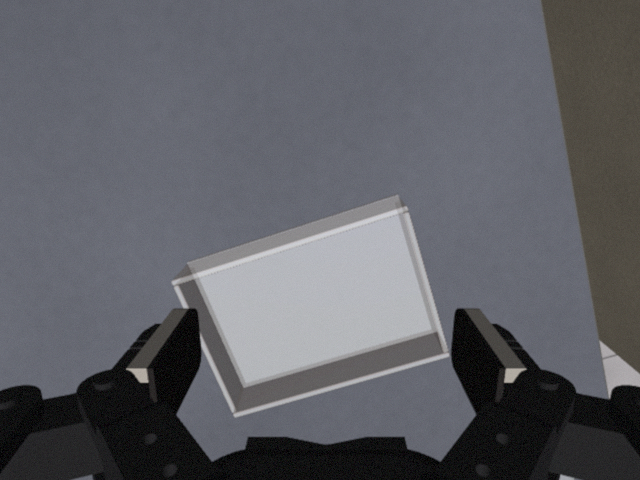

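```bash
cat > h.py <<'E'
import numpy as np, cv2
from scipy.spatial.transform import Rotation as R
from bench import get_obs, grab_frame
def cam(f):
    return R.from_rotvec(f["rotation"]).as_matrix(), np.array(f["origin"])
def ray(f,u,v):
    M,o=cam(f); d=np.array([(u-f["cx"])/f["fx"],-(v-f["cy"])/f["fy"],-1.0]); d=M@d
    return o,d/np.linalg.norm(d)
def onz(f,u,v,z):
    o,d=ray(f,u,v); return o+d*(z-o[2])/d[2]
def proj(f,p):
    M,o=cam(f); c=M.T@(np.array(p)-o); return np.array([f["cx"]+f["fx"]*c[0]/-c[2], f["cy"]-f["fy"]*c[1]/-c[2]])
def tri(f1,p1,f2,p2):
    o1,d1=ray(f1,*p1); o2,d2=ray(f2,*p2)
    A=np.stack([d1,-d2],1); t=np.linalg.lstsq(A,o2-o1,rcond=None)[0]
    a=o1+d1*t[0]; b=o2+d2*t[1]; return (a+b)/2, np.linalg.norm(a-b)
def state():
    o=get_obs(); T=R.from_rotvec(o["orientation"]).as_matrix()
    return o,np.array(o["tcp_pos"]),T
def togo(goal_xyz,zdir=None):
    """shift cm in tool axes for the grasp point(tcp+155 down) to reach goal, & twist so the tool z lies along +-zdir"""
    o,p,T=state(); g=p+0.155*T[:,1]
    s=T.T@(np.array(goal_xyz)-g)*100
    out=[s.round(2)]
    if zdir is not None:
        z=np.array([*zdir,0.][:3]); z=z/np.linalg.norm(z); c=T.T@z
        a=np.arctan2(c[0],c[2]); a=(a+np.pi/2)%np.pi-np.pi/2; out.append(round(a,3))
    return out
def crop(img,x0,y0,x1,y1,name,s=None):
    s=s or min(800/(x1-x0),600/(y1-y0)); c=cv2.resize(img[y0:y1,x0:x1],None,fx=s,fy=s,interpolation=cv2.INTER_CUBIC)
    cv2.imwrite("pics/"+name,c[:600,:800]); print(name,"scale",s)
E
python3 - <<'E'
from h import *
o,p,T=state(); print(T.round(3))
fs=grab_frame("side"); ft=grab_frame("top")
import pickle; pickle.dump((fs,ft),open("f0.pkl","wb"))
crop(fs["image"],230,100,430,250,"b_sboard.png")
crop(ft["image"],50,110,330,320,"b_tboard.png")
crop(fs["image"],230,250,430,450-50,"b_sobj.png")
crop(ft["image"],320,160,570,330,"b_tobj.png")
E
```

```text
[[ 0.949 -0.     0.315]
 [-0.315 -0.001  0.949]
 [ 0.    -1.    -0.001]]
b_sboard.png scale 4.0
b_tboard.png scale 2.857142857142857
b_sobj.png scale 4.0
b_tobj.png scale 3.2
```

View pics/b_sboard.png

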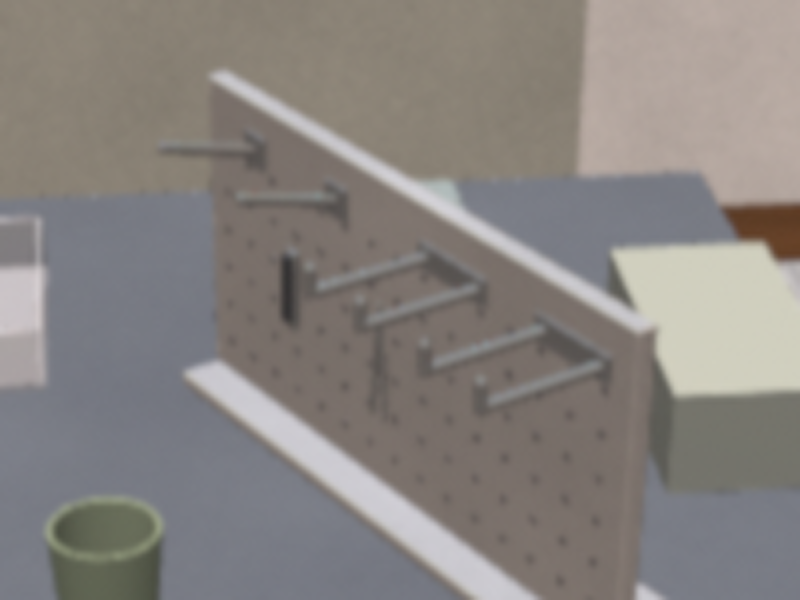

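View pics/b_tboard.png

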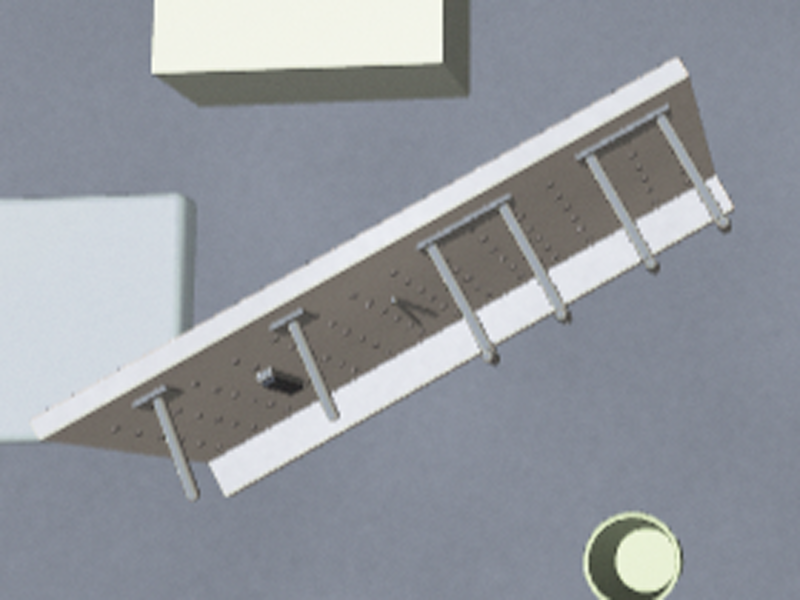

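View pics/b_sobj.png

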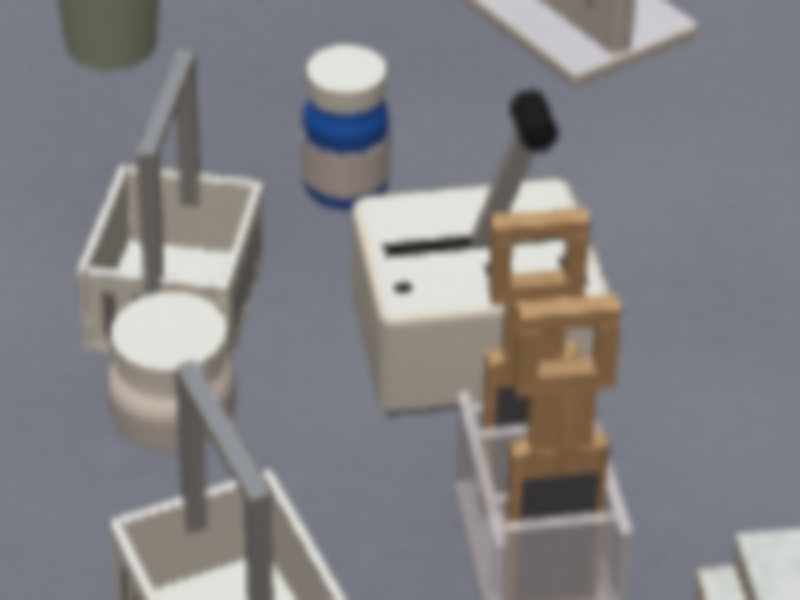

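View pics/b_tobj.png

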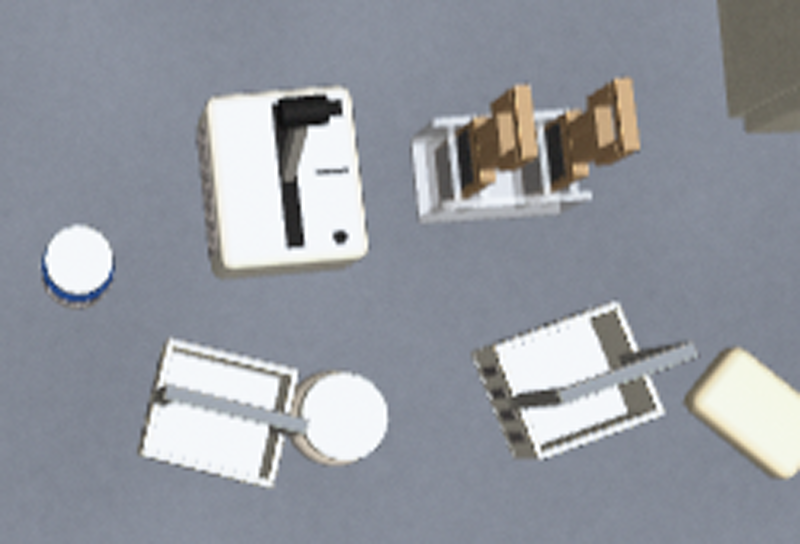

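```bash
python3 - <<'E'
from h import *
import pickle; fs,ft=pickle.load(open("f0.pkl","rb"))
t=np.array([(193,496),(334,417),(490,357),(563,317),(653,267),(725,226)])/2.857+[50,110]
s=np.array([(162,149),(238,199),(309,264),(359,301),(424,341),(481,378)])/4+[230,100]
own=np.array([(-.075,.160),(-.075,.060),(-.088,-.043),(-.088,-.097),(-.088,-.163),(-.088,-.217)])
P=[]
for a,b in zip(t,s):
    p,e=tri(ft,a,fs,b); P.append(p); print(p.round(4),round(e,4),onz(ft,*a,.225).round(4),onz(fs,*b,.225).round(4))
P=np.array(P)[:,:2]
for Q,n in((P,"tri"),(np.array([onz(ft,*a,.225)[:2] for a in t]),"top"),(np.array([onz(fs,*a,.225)[:2] for a in s]),"side")):
    c0,c1=own.mean(0),Q.mean(0); H=(own-c0).T@(Q-c1); a=np.arctan2(H[0,1]-H[1,0],H[0,0]+H[1,1])
    r=np.array([[np.cos(a),-np.sin(a)],[np.sin(a),np.cos(a)]]); o=c1-r@c0
    print(n,"yaw",a,"o",o.round(4),"res",((own@r.T+o)-Q).round(4).tolist())
    for nm,q in dict(h1=(-.065,-.19),h2=(-.065,-.07),p1=(-.04,.06),p2=(-.04,.16)).items(): print(nm,(r@q+o).round(4),np.hypot(*(r@q+o)).round(3))
# board top edge corners front z=.24
for u in ((45,438),(690,77)): print(onz(ft,*(np.array(u)/2.857+[50,110]),.24))
# dryer/lever
T=lambda u,v:np.array([u,v])/3.2+[320,160]
S=lambda u,v:np.array([u,v])/4+[230,250]
print("lever grip",tri(ft,T(308,109),fs,S(533,120)))
print("slot ends z.072",onz(ft,*T(295,246),.072),onz(ft,*T(280,100),.072), "dryer corners",[onz(ft,*T(*c),.072).round(3) for c in((212,98),(350,90),(366,255),(222,268))])
print("c1 bar",[onz(ft,*T(*c),.138).round(4) for c in((163,391),(307,427))],"side",[onz(fs,*S(*c),.138).round(4) for c in((190,56),(146,152))])
print("c2 bar",[onz(ft,*T(*c),.138).round(4) for c in((508,399),(695,349))],"side",[onz(fs,*S(*c),.138).round(4) for c in((188,370),(258,492))])
E
```

```text
[0.4628 0.4204 0.2206] 0.0008 [0.4622 0.4182 0.225 ] [0.463  0.4102 0.225 ]
[0.5093 0.3303 0.2228] 0.0008 [0.5095 0.3295 0.225 ] [0.5086 0.3254 0.225 ]
[0.5455 0.2306 0.2231] 0.0009 [0.5448 0.2301 0.225 ] [0.5457 0.2269 0.225 ]
[0.5709 0.1844 0.2198] 0.0018 [0.5691 0.1834 0.225 ] [0.5708 0.1746 0.225 ]
[0.6018 0.1258 0.222 ] 0.0029 [0.5997 0.1254 0.225 ] [0.6026 0.1207 0.225 ]
[0.6277 0.0789 0.2218] 0.0037 [0.625  0.0787 0.225 ] [0.6286 0.0738 0.225 ]
tri yaw 0.4836919873883855 o [0.6038 0.3116] res [[0.0002, -0.002], [0.0002, -0.0005], [0.0004, 0.0019], [0.0001, 0.0004], [-0.0001, 0.0006], [-0.0008, -0.0003]]
h1 [0.6347 0.1131] 0.645
h2 [0.5788 0.2194] 0.619
p1 [0.5405 0.3461] 0.642
p2 [0.494  0.4346] 0.658
top yaw 0.4794329471917153 o [0.6029 0.3105] res [[0.0004, -0.0004], [-0.0008, -0.0003], [-0.0002, 0.0016], [0.0004, 0.0005], [0.0003, -0.0001], [-0.0001, -0.0013]]
h1 [0.6328 0.1119] 0.643
h2 [0.5775 0.2184] 0.617
p1 [0.5397 0.3453] 0.641
p2 [0.4936 0.434 ] 0.657
side yaw 0.48957727594032296 o [0.6035 0.3054] res [[-0.0009, 0.0011], [0.0005, -0.0024], [0.0004, -0.0008], [0.0007,
[... 165 characters left out ...]
2799 0.24      ]
[0.71966195 0.09798734 0.24      ]
lever grip (array([ 0.62607865, -0.14068926,  0.14708019]), np.float64(0.001535057150935956))
slot ends z.072 [ 0.55121067 -0.14124233  0.072     ] [ 0.65127118 -0.13653964  0.072     ] dryer corners [array([ 0.654, -0.091,  0.072]), array([ 0.657, -0.184,  0.072]), array([ 0.544, -0.188,  0.072]), array([ 0.538, -0.092,  0.072])]
c1 bar [array([ 0.4548, -0.044 ,  0.138 ]), array([ 0.4303, -0.1309,  0.138 ])] side [array([ 0.457 , -0.0555,  0.138 ]), array([ 0.4313, -0.1359,  0.138 ])]
c2 bar [array([ 0.4438, -0.2539,  0.138 ]), array([ 0.471 , -0.3696,  0.138 ])] side [array([ 0.4448, -0.2957,  0.138 ]), array([ 0.4704, -0.3725,  0.138 ])]
```

```bash
python3 - <<'E'
from h import *
print(togo((.45,.15,.30),(1,.03)), togo((.626,-.1407,.30),(1,.03)))
import pickle; fs,ft=pickle.load(open("f0.pkl","rb"))
T=lambda u,v:np.array([u,v])/3.2+[320,160]
S=lambda u,v:np.array([u,v])/4+[230,250]
# file heads tops z = .187: top view tops corners
for c in((517,86),(532,86),(522,161),(535,161),(614,80),(630,78),(622,153),(636,152)): print(onz(ft,*T(*c),.187).round(4))
print("side tops",[onz(fs,*S(*c),.187).round(4) for c in((492,222),(588,214),(516,310),(618,302))])
print("stand top",[onz(ft,*T(*c),.066).round(4) for c in((433,118),(580,112),(592,198),(418,218))])
print("bottle",onz(ft,*T(78,258),.085),"jar",onz(ft,*T(343,417),.055),"tumbler",onz(ft,271,306,.088))
E
```

```text
[array([ 37.97,  -5.04, -39.06]), np.float64(1.22)] [array([ 63.84,  -5.02, -61.1 ]), np.float64(1.22)]
[ 0.6273 -0.2574  0.187 ]
[ 0.627  -0.2662  0.187 ]
[ 0.5819 -0.257   0.187 ]
[ 0.5817 -0.2645  0.187 ]
[ 0.629  -0.3147  0.187 ]
[ 0.6299 -0.3242  0.187 ]
[ 0.5848 -0.3157  0.187 ]
[ 0.5851 -0.3239  0.187 ]
side tops [array([ 0.5838, -0.2665,  0.187 ]), array([ 0.6276, -0.2652,  0.187 ]), array([ 0.585 , -0.3258,  0.187 ]), array([ 0.6294, -0.3251,  0.187 ])]
stand top [array([ 0.6367, -0.2402,  0.066 ]), array([ 0.6375, -0.3392,  0.066 ]), array([ 0.5783, -0.3425,  0.066 ]), array([ 0.5684, -0.2256,  0.066 ])]
bottle [0.54595586 0.00408982 0.085     ] jar [ 0.43719732 -0.16991417  0.055     ] tumbler [0.41353185 0.1609284  0.088     ]
```

```bash
python3 -m jog '[[[5,-4,-5],0.15,-1],[[9,-5,-9],0.3,-1],[[13,-5,-14],0.45,-1],[[17,-5,-18],0.6,-1],[[21,-5,-22],0.75,-1],[[25,-5,-26],0.9,-1],[[29,-5,-30],1.05,-1],[[33,-5,-34],1.2,-1],[[38,-5,-39],1.22,-1],[[38,-5,-39],1.22,-1]]' 40; python3 -c "
from h import *
print(togo((.626,-.1407,.27),(1,.03)))"
```

```text
clock: 1.5
tcp_pos: [0.4518, 0.1462, 0.455]
orientation: [-1.219, 1.192, -1.194]
contact_force: [-0.8, 1.2, 0.7]
grip_width: 0.0861
[array([29.06,  3.03, 16.77]), np.float64(-0.008)]
```

```bash
python3 -m jog '[[[5,0,3],0,-1],[[10,0,6],0,-1],[[15,0,9],0,-1],[[20,1,12],0,-1],[[25,2,15],0,-1],[[29,3,16.8],0,-1],[[29,3,16.8],0,-1],[[29,3,16.8],0,-1]]'; python3 -c "
from h import *
print(togo((.626,-.1407,.147),(1,.03)))
f=grab_frame('wrist'); cv2.imwrite('pics/c_wrist.png',f['image']); print(proj(f,(.626,-.1407,.147)))"
```

```text
clock: 2.5
tcp_pos: [0.6273, -0.1328, 0.4242]
orientation: [-1.224, 1.187, -1.185]
contact_force: [-0.3, 0.7, -0.2]
grip_width: 0.0852
[array([ 0.81, 12.22, -0.13]), np.float64(0.001)]
[323.02600086 250.44740198]
```

View pics/c_wrist.png

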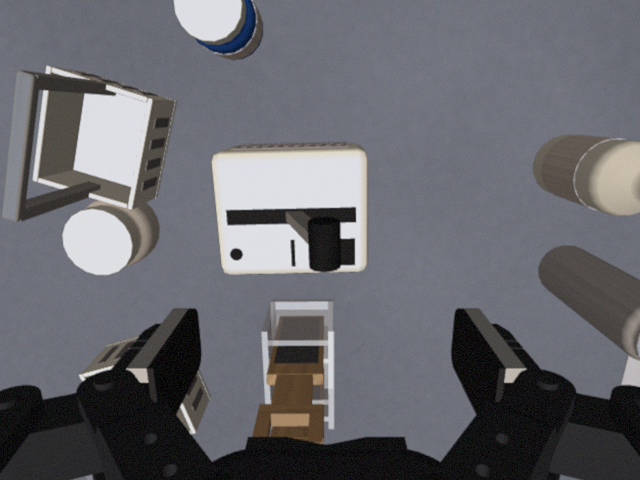

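```bash
python3 -m jog '[[[0.8,5,-0.1],0,-1],[[0.8,9,-0.1],0,-1],[[0.8,12.2,-0.1],0,-1],[[0.8,12.2,-0.1],0,-1],[[0.8,12.2,-0.1],0,0],[[0.8,12.2,-0.1],0,1],[[0.8,12.2,-0.1],0,1],[[0.8,12.2,-0.1],0,1],[[0.8,12.2,-0.1],0,1],[[0.8,12.2,-0.1],0,1]]' 30; python3 -c "
from h import *
o,p,T=state(); g=p+.155*T[:,1]; print(g,T.round(3).tolist())"
```

```text
clock: 3.8
tcp_pos: [0.6266, -0.1423, 0.3037]
orientation: [-1.223, 1.186, -1.187]
contact_force: [-1.1, 0.4, 6.7]
grip_width: 0.0196
[ 0.62669778 -0.14228543  0.14872492] [[0.031, 0.001, 1.0], [-1.0, 0.0, 0.031], [-0.0, -1.0, 0.001]]
```

```bash
python3 -m jog '[[[0,0,0],0,0.29],[[0,0,0],0,0.29],[[0,-1.2,0],0,0.29],[[0,-1.4,-1.4],0,0.29],[[0,-1.6,-2.6],0,0.29],[[0,-1.5,-3.9],0,0.29],[[0,-1.2,-5.1],0,0.29],[[0,-0.8,-6.3],0,0.29],[[0,-0.2,-7.4],0,0.29],[[0,0.4,-8.1],0,0.29]]' 30; python3 -c "
from h import *
f=grab_frame('side');crop(f['image'],290,230,430,370,'d_side.png')
f=grab_frame('wrist');cv2.imwrite('pics/d_w.png',f['image'])"
```

```text
clock: 5.05
tcp_pos: [0.5444, -0.1448, 0.2982]
orientation: [-1.223, 1.188, -1.187]
contact_force: [1.4, -0.2, 2.3]
grip_width: 0.0309
d_side.png scale 4.285714285714286
```

View pics/d_side.png

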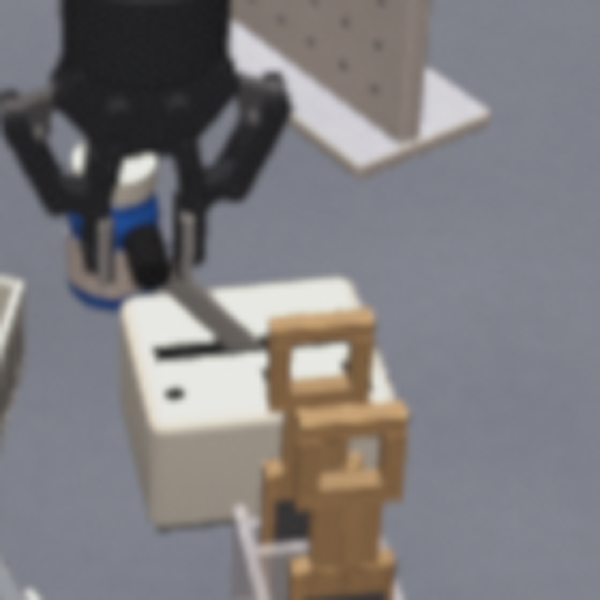

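View pics/d_w.png

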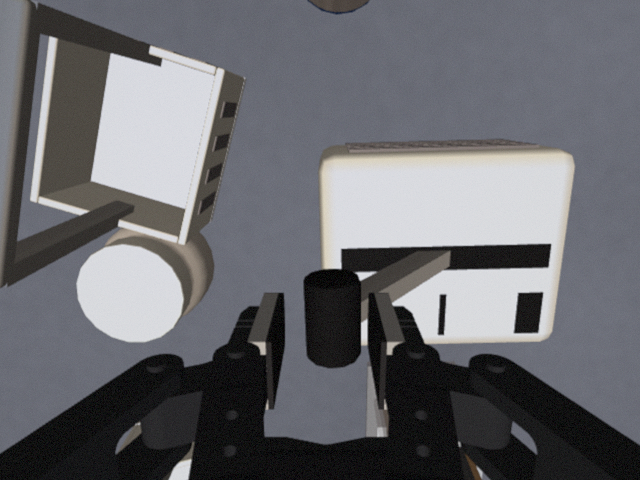

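```bash
python3 -m jog '[[[0,0.2,-0.3],0,0.29],[[0,0.3,-0.6],0,0.29],[[0,0.3,-0.8],0,0.29],[[0,0.3,-0.8],0,0.29]]'; python3 -m jog '[[[0,0,-0.3],0,0.29],[[0,0,-0.3],0,0.29]]'
```

```text
clock: 5.65
tcp_pos: [0.5409, -0.1444, 0.2974]
orientation: [-1.218, 1.178, -1.192]
contact_force: [9.7, 0.1, 0.1]
grip_width: 0.0302
clock: 5.9
tcp_pos: [0.5391, -0.1444, 0.2982]
orientation: [-1.216, 1.175, -1.194]
contact_force: [13.6, 1.0, 2.7]
grip_width: 0.0307
```

```bash
python3 -m jog '[[[0,0,-0.5],0,0.29],[[0,0,-0.5],0,0.29],[[0,0,-0.5],0,0.29]]'; python3 -c "
from h import *
f=grab_frame('side');crop(f['image'],290,230,430,370,'e_side.png')
f=grab_frame('wrist');cv2.imwrite('pics/e_w.png',f['image'])"
```

```text
clock: 6.28
tcp_pos: [0.5366, -0.1443, 0.2993]
orientation: [-1.212, 1.168, -1.197]
contact_force: [21.0, 1.1, 1.8]
grip_width: 0.0304
e_side.png scale 4.285714285714286
```

View pics/e_side.png

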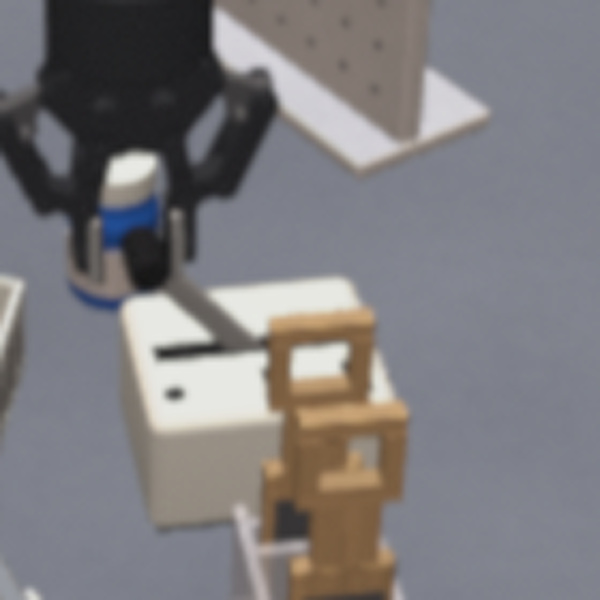

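View pics/e_w.png

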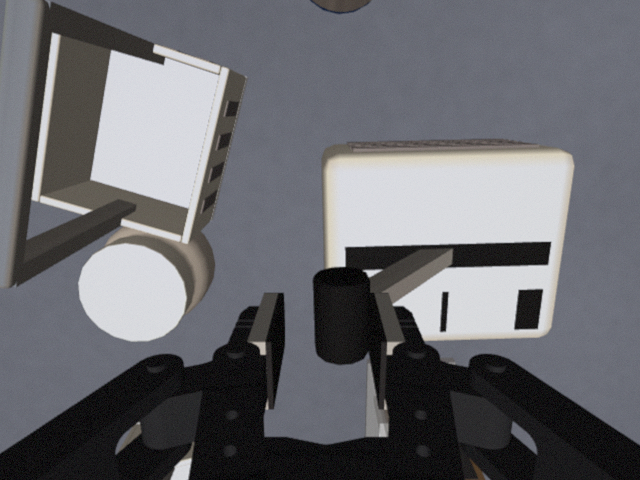

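```bash
python3 -m jog '[[[0,0,1.2],0,0.2],[[0,0,1.2],0,0.0],[[0,-4,1.2],0,-0.5],[[0,-8,1.2],0,-1],[[0,-13,1.2],0,-1],[[0,-13,1.2],0,-1]]'; python3 -c "
from h import *
import pickle
f=grab_frame('side');crop(f['image'],290,230,430,370,'f_side.png')
g=grab_frame('top');crop(g['image'],320,160,570,330,'f_t.png'); pickle.dump((f,g),open('f1.pkl','wb'))"
```

```text
clock: 7.12
tcp_pos: [0.5413, -0.1458, 0.4284]
orientation: [-1.22, 1.185, -1.19]
contact_force: [0.2, -0.4, 0.2]
grip_width: 0.0854
f_side.png scale 4.285714285714286
f_t.png scale 3.2
```

View pics/f_side.png

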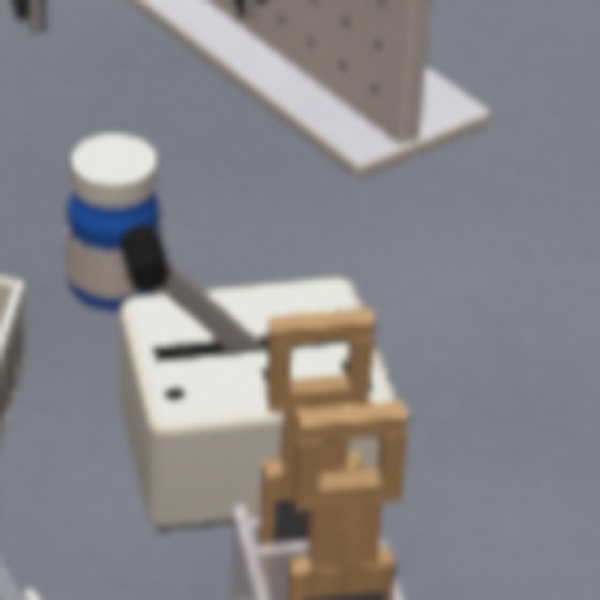

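View pics/f_t.png

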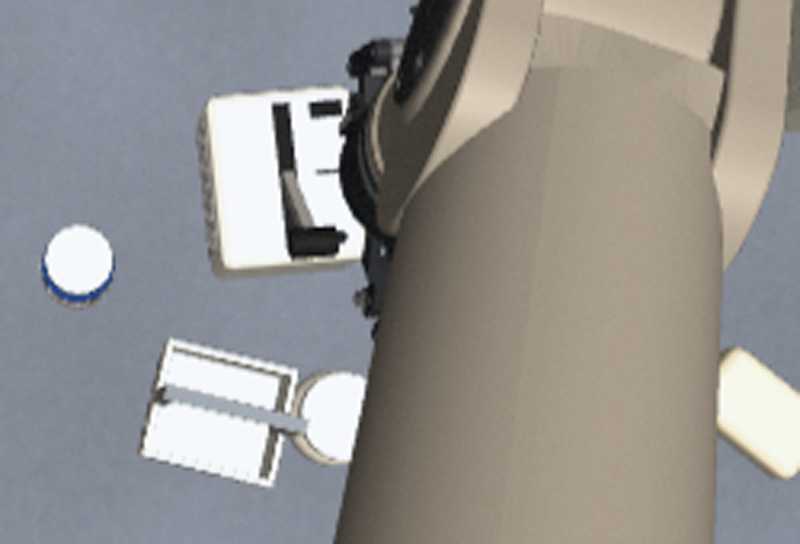

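```bash
python3 - <<'E'
from h import *
import pickle; fs,ft=pickle.load(open("f1.pkl","rb"))
t=np.array([314,241])/3.2+[320,160]; s=np.array([144,259])/4.2857+[290,230]
print(tri(ft,t,fs,s))
T=lambda u,v:np.array([u,v])/3.2+[320,160]
print("c1 bar",[onz(ft,*T(*c),.138).round(4) for c in((163,391),(307,427))])
# caddy2 bar by side, file B
print(togo((.607,-.320,.26),(1,.03)))
E
```

```text
(array([ 0.54566606, -0.14325936,  0.12880866]), np.float64(0.0011796840928674295))
c1 bar [array([ 0.4548, -0.044 ,  0.138 ]), array([ 0.4303, -0.1309,  0.138 ])]
[array([17.73,  0.97,  6.16]), np.float64(-0.0)]
```

```bash
python3 -c "
from h import *
print(togo((.4425,-.0875,.25),(.963,-.271)))"
```

```text
[array([-6.  ,  2.01, -9.59]), np.float64(0.304)]
```

```bash
python3 -m jog '[[[-3,0,-4],0.15,-1],[[-6,0,-9.6],0.3,-1],[[-6,2,-9.6],0.3,-1],[[-6,2,-9.6],0.3,-1],[[-6,2,-9.6],0.3,-1]]'; python3 -c "
from h import *
print(togo((.4425,-.0875,.142),(.963,-.271)))
f=grab_frame('wrist'); cv2.imwrite('pics/g_w.png',f['image']); print(proj(f,(.4548,-.044,.138)),proj(f,(.4303,-.1309,.138)))
f=grab_frame('side'); cv2.imwrite('pics/g_s.png',f['image'])
f=grab_frame('top'); cv2.imwrite('pics/g_t.png',f['image'])"
```

```text
clock: 7.85
tcp_pos: [0.4439, -0.0879, 0.4054]
orientation: [-1.071, 1.406, -1.406]
contact_force: [-0.1, -0.7, 1.0]
grip_width: 0.0856
[array([-0.04, 10.84, -0.12]), np.float64(0.004)]
[323.88305565 162.8821948 ] [323.33302282 312.69287922]
```

View pics/g_w.png

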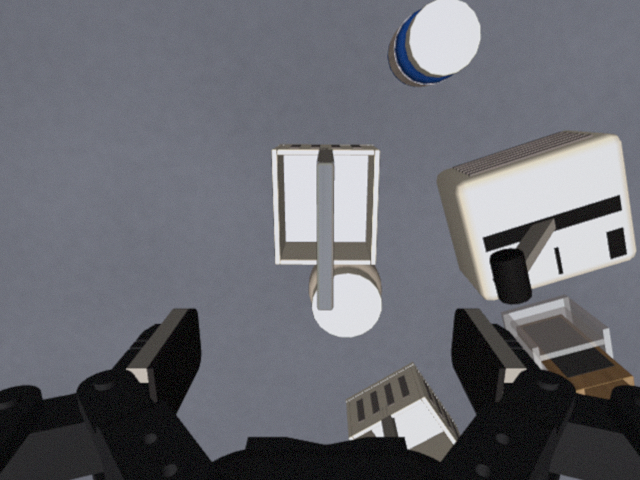

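View pics/g_s.png

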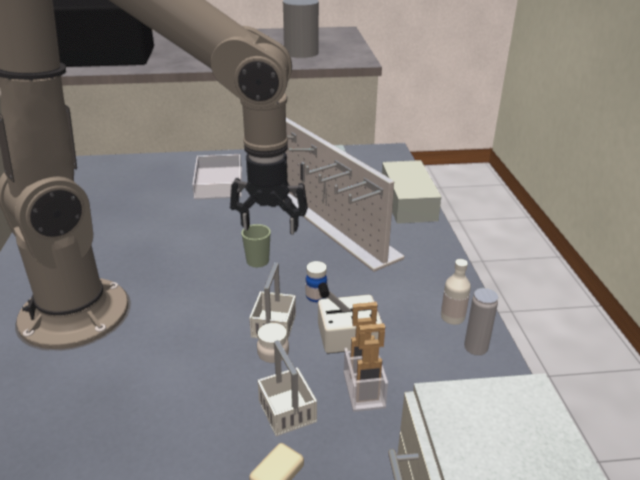

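```bash
python3 -m jog '[[[-0.25,5,0],0,-1],[[-0.25,9,0],0,-1],[[-0.25,11.6,0],0,-1],[[-0.25,11.6,0],0,-1],[[-0.25,11.6,0],0,0],[[-0.25,11.6,0],0,1],[[-0.25,11.6,0],0,1],[[-0.25,11.6,0],0,1],[[-0.25,11.6,0],0,1],[[-0.25,11.6,0],0,1]]' 60; python3 -m jog '[[[0,-0.5,0],0,1],[[0,-2,0],0,1],[[0,-5,0],0,1],[[0,-10,0],0,1],[[0,-14,0],0,1],[[0,-16,0],0,1],[[0,-16,0],0,1],[[0,-16,0],0,1]]';  python3 -c "
from h import *
o,p,T=state(); print(p+.155*T[:,1], p, T.round(3).tolist())
f=grab_frame('wrist'); cv2.imwrite('pics/h_w.png',f['image'])
f=grab_frame('side'); cv2.imwrite('pics/h_s.png',f['image'])"
```

```text
clock: 9.25
tcp_pos: [0.4444, -0.0852, 0.2902]
orientation: [-1.068, 1.406, -1.405]
contact_force: [-2.6, 0.7, 6.1]
grip_width: 0.0087
clock: 10.25
tcp_pos: [0.4438, -0.0853, 0.449]
orientation: [-1.07, 1.406, -1.405]
contact_force: [-0.6, -0.4, -2.0]
grip_width: 0.0086
[ 0.443602   -0.08522681  0.29404277] [ 0.44377463 -0.08525614  0.44904268] [[-0.267, -0.001, 0.964], [-0.964, 0.0, -0.267], [0.0, -1.0, -0.001]]
```

View pics/h_w.png

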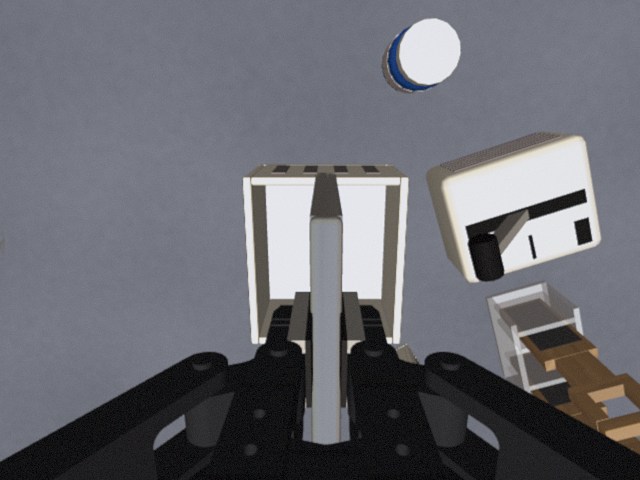

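View pics/h_s.png

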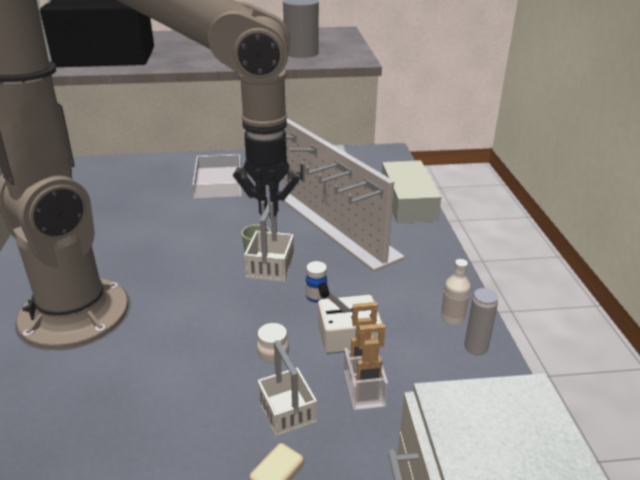

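```bash
python3 - <<'E'
from h import *
f=grab_frame('wrist'); o,p,T=state()
zt=p[2]-.152
a=onz(f,325,217,zt); print("far end tool x",(T.T@(a-p)).round(4))
bx=np.array([np.cos(.482),np.sin(.482)]); by=np.array([-bx[1],bx[0]])
h1=np.array([.634,.1125]); 
pre=h1-bx*.11
print(pre, togo((*pre,.27),bx), togo((*h1,.27),bx))
E
```

```text
far end tool x [-4.32e-02  1.52e-01 -1.00e-04]
[0.53653234 0.06150925] [array([-16.63,   2.34,   5.04]), np.float64(-0.752)] [array([-24.15,   2.32,  13.07]), np.float64(-0.752)]
```

```bash
python3 -m jog '[[[-4,0,1],-0.15,1],[[-8,0,2],-0.3,1],[[-12,0,3],-0.45,1],[[-16.7,1,4.9],-0.6,1],[[-16.7,2,4.9],-0.75,1],[[-16.7,2,4.9],-0.75,1],[[-16.7,2,4.9],-0.75,1],[[-16.7,2,4.9],-0.75,1]]';  python3 - <<'E'
from h import *
f=grab_frame('wrist'); cv2.imwrite('pics/i_w.png',f['image'])
bx=np.array([np.cos(.482),np.sin(.482)]); by=np.array([-bx[1],bx[0]])
h1=np.array([.634,.1125])+by*.0018
print(get_obs()["clock"],togo((*h1,.250),bx))
f=grab_frame('side'); cv2.imwrite('pics/i_s.png',f['image'])
f=grab_frame('top'); cv2.imwrite('pics/i_t.png',f['image'])
E
```

```text
clock: 11.4
tcp_pos: [0.5359, 0.0619, 0.4301]
orientation: [-1.397, 0.851, -0.851]
contact_force: [-0.2, -0.1, -1.5]
grip_width: 0.0087
11.45 [array([-0.15,  2.53, 11.01]), np.float64(-0.004)]
```

View pics/i_w.png

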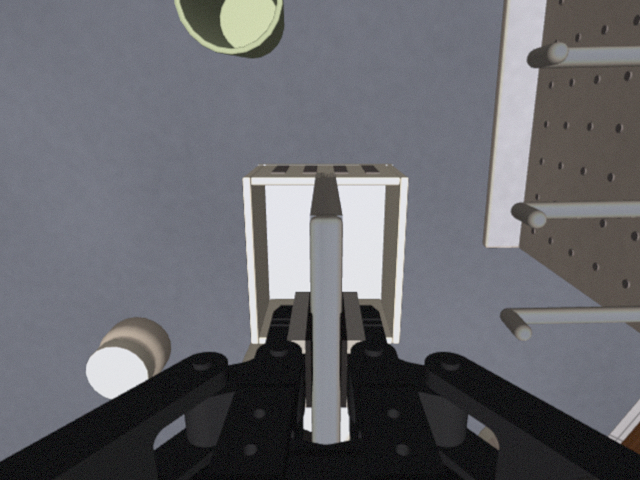

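View pics/i_s.png

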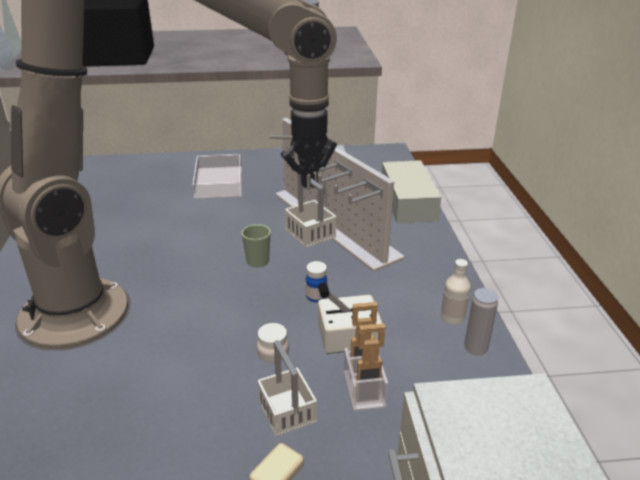

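View pics/i_t.png

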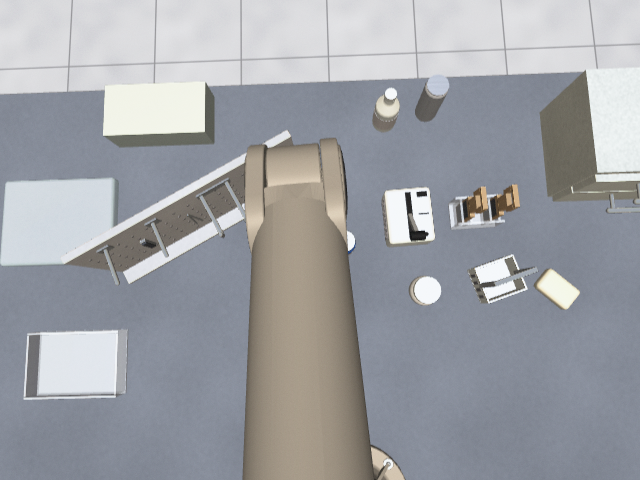

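```bash
python3 - <<'E'
from h import *
f=grab_frame('wrist'); o,p,T=state()
for u in ((539,219),(524,333),(558,52)):
    a=onz(f,*u,.225); print(a.round(4),(T.T@(a-p)).round(4))
E
```

```text
[0.6025 0.1297 0.225 ] [-0.029   0.2051  0.09  ]
[0.6277 0.0828 0.225 ] [0.0242 0.2051 0.0906]
[0.571  0.1862 0.225 ] [-0.0936  0.2051  0.0881]
```

```bash
python3 -m jog '[[[-0.35,1,0],0,1],[[-0.35,2.5,0],0,1],[[-0.35,2.5,3],0,1],[[-0.35,2.5,6],0,1],[[-0.35,2.5,9],0,1],[[-0.35,2.5,11],0,1],[[-0.35,2.5,11],0,1],[[-0.35,2.5,11],0,1]]';  python3 - <<'E'
from h import *
f=grab_frame('wrist'); cv2.imwrite('pics/j_w.png',f['image'])
bx=np.array([np.cos(.482),np.sin(.482)]); by=np.array([-bx[1],bx[0]])
h1=np.array([.634,.1125])+by*.004
print(togo((*h1,.214),bx))
f=grab_frame('side'); crop(f['image'],260,100,430,250,'j_s.png')
E
```

```text
clock: 12.6
tcp_pos: [0.6314, 0.1159, 0.4037]
orientation: [-1.4, 0.85, -0.849]
contact_force: [-0.4, 0.4, -0.4]
grip_width: 0.0084
[array([0.02, 3.51, 0.11]), np.float64(-0.003)]
j_s.png scale 4.0
```

View pics/j_w.png

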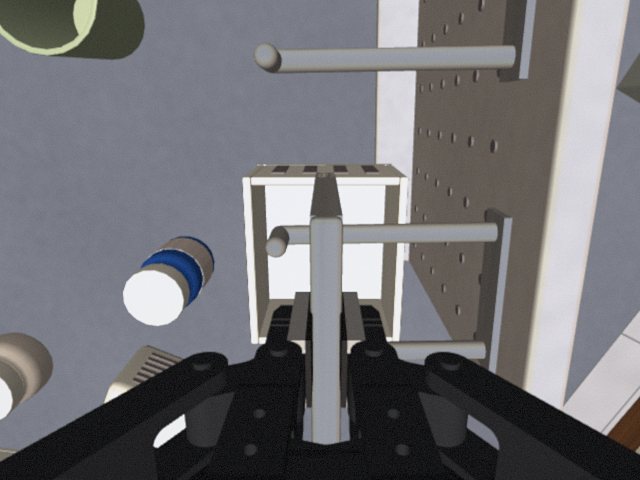

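View pics/j_s.png

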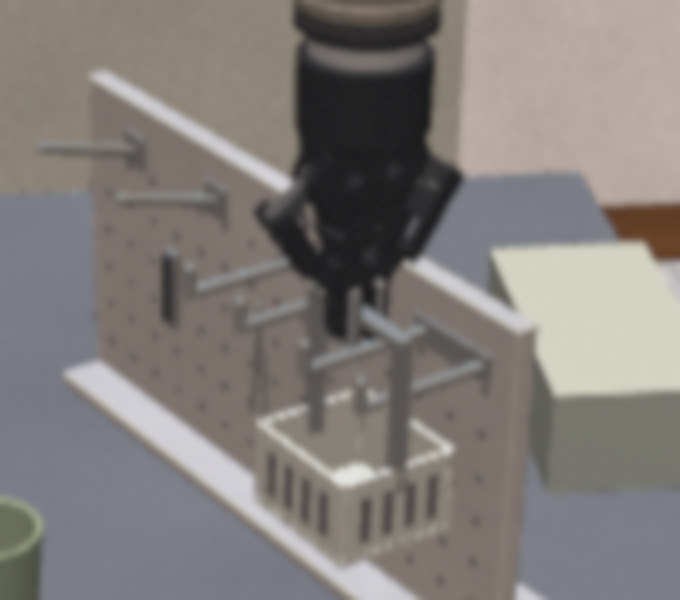

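```bash
python3 - <<'E'
from h import *
f=grab_frame('wrist'); o,p,T=state()
for u in ((325,234),(460,232),(440,350)):
    a=onz(f,*u,.209); print((T.T@(a-p)).round(4))
print((T.T@(onz(f,325,217,p[2]-.152)-p)).round(4))
E
```

```text
[-0.0253  0.1956  0.0003]
[-0.0261  0.1955  0.0541]
[0.027  0.1955 0.0501]
[-0.0428  0.152   0.0004]
```

```bash
python3 -m jog '[[[-0.1,1,0.1],0,1],[[-0.1,2,0.1],0,1],[[-0.1,3,0.1],0,1],[[-0.1,3.4,0.1],0,1],[[-0.1,3.4,0.1],0,1],[[-0.1,3.4,0.1],0,1]]';python3 -m jog '[[[0,0.2,0],0,1],[[0,0.2,0],0,1],[[0,0.2,0],0,1]]'
```

```text
clock: 13.5
tcp_pos: [0.6326, 0.1178, 0.371]
orientation: [-1.398, 0.848, -0.849]
contact_force: [0.2, -1.1, -1.0]
grip_width: 0.0087
clock: 13.88
tcp_pos: [0.6326, 0.1179, 0.3691]
orientation: [-1.398, 0.848, -0.849]
contact_force: [0.8, -0.7, 1.3]
grip_width: 0.0086
```

```bash
python3 -m jog '[[[0,0.2,0],0,1],[[0,0.2,0],0,1],[[0,0.2,0],0,0.6],[[0,0.2,0],0,0.3],[[0,0.2,0],0,0.1],[[0,0.2,0],0,0.1],[[0,0.2,0],0,0.1]]';  python3 - <<'E'
from h import *
f=grab_frame('wrist'); cv2.imwrite('pics/k_w.png',f['image'])
f=grab_frame('side'); crop(f['image'],260,100,430,250,'k_s.png')
E
```

```text
clock: 14.75
tcp_pos: [0.6324, 0.1179, 0.3665]
orientation: [-1.399, 0.849, -0.849]
contact_force: [-0.1, 0.6, -0.2]
grip_width: 0.0383
k_s.png scale 4.0
```

View pics/k_w.png

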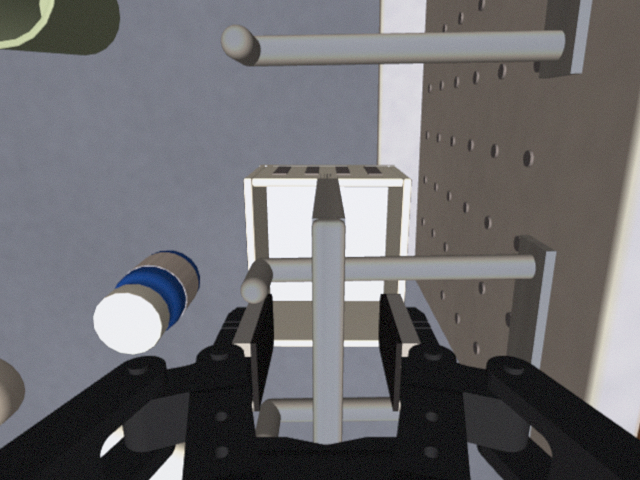

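View pics/k_s.png

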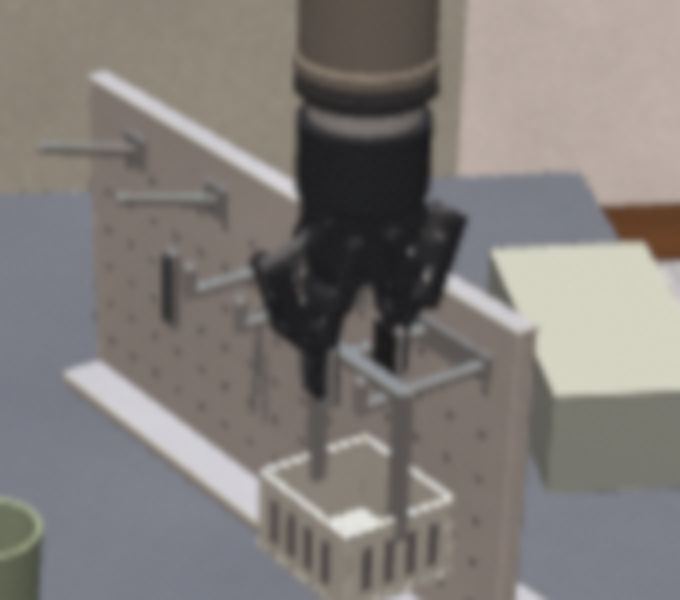

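```bash
python3 -m jog '[[[0,-2,0],0,0.1],[[0,-6,0],0,0.1],[[0,-11,0],0,-0.5],[[0,-11,-4],0,-1],[[0,-11,-9],0,-1],[[5,-11,-13],0,-1],[[10,-11,-14],0.2,-1],[[14,-11,-14],0.4,-1],[[14,-11,-14],0.4,-1]]';  python3 - <<'E'
from h import *
f=grab_frame('side'); cv2.imwrite('pics/l_s.png',f['image'])
g=grab_frame('top'); cv2.imwrite('pics/l_t.png',g['image'])
import pickle; pickle.dump((f,g),open("f2.pkl","wb"))
E
```

```text
clock: 15.98
tcp_pos: [0.5731, -0.0745, 0.4784]
orientation: [-1.242, 1.153, -1.158]
contact_force: [-0.8, 0.7, -0.1]
grip_width: 0.0854
```

View pics/l_s.png

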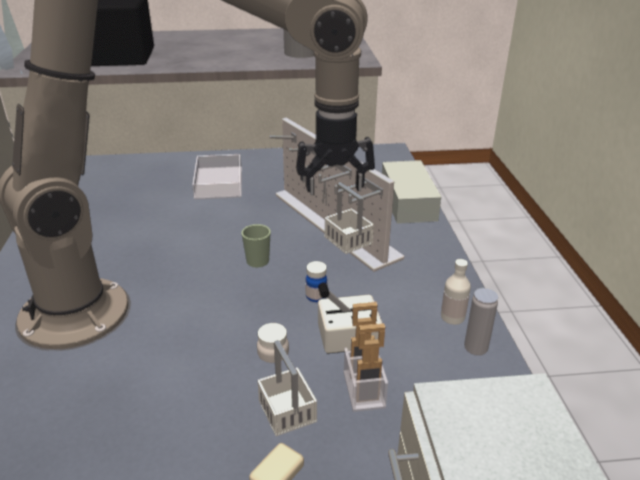

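View pics/l_t.png

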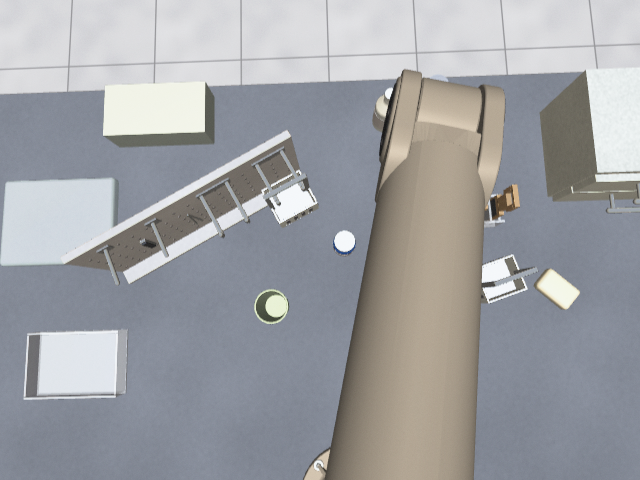

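```bash
python3 -c "
from h import *
print(togo((.457,-.329,.28),(.956,.292)))"
```

```text
[array([ 24.8 ,   4.23, -13.64]), np.float64(-0.216)]
```

```bash
python3 -m jog '[[[5,0,-3],-0.1,-1],[[10,0,-6],-0.22,-1],[[15,1,-9],-0.22,-1],[[20,3,-12],-0.22,-1],[[24.8,4.2,-13.6],-0.22,-1],[[24.8,4.2,-13.6],-0.22,-1],[[24.8,4.2,-13.6],-0.22,-1]]'; python3 -c "
from h import *
f=grab_frame('wrist'); cv2.imwrite('pics/m_w.png',f['image'])
o,p,T=state(); print(p,o['clock'])
"
```

```text
clock: 16.95
tcp_pos: [0.458, -0.3276, 0.4349]
orientation: [-1.336, 0.983, -0.983]
contact_force: [0.4, 0.2, 0.4]
grip_width: 0.0854
[ 0.458357   -0.32715775  0.43496175] 17.0
```

View pics/m_w.png

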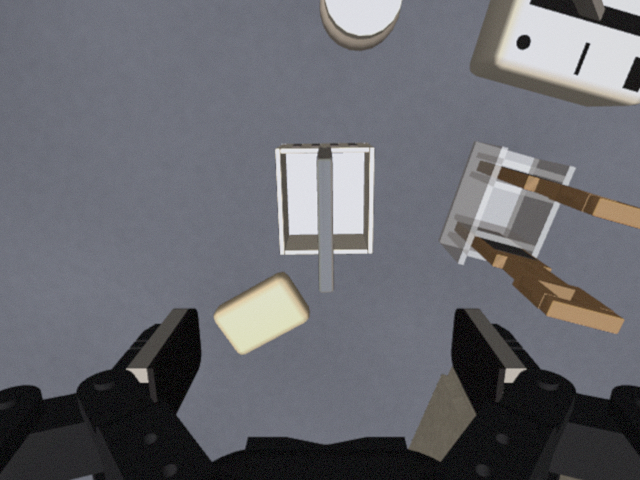

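```bash
python3 -c "
from h import *
f=grab_frame('wrist')
o,p,T=state()
for u in ((325,156),(326,291),(326,226)):
  a=onz(f,*u,.138); print(a.round(4),(T.T@(a-p)).round(4))
"
```

```text
[ 0.4447 -0.2827  0.138 ] [-4.62e-02  2.97e-01 -1.00e-04]
[ 0.4722 -0.368   0.138 ] [0.0434 0.2969 0.0006]
[ 0.4586 -0.3249  0.138 ] [-0.0018  0.297   0.0006]
```

```bash
python3 -m jog '[[[-0.15,5,0],0,-1],[[-0.15,9,0],0,-1],[[-0.15,13,0],0,-1],[[-0.15,14.5,0],0,-1],[[-0.15,14.5,0],0,0],[[-0.15,14.5,0],0,1],[[-0.15,14.5,0],0,1],[[-0.15,14.5,0],0,1],[[-0.15,14.5,0],0,1],[[-0.15,14.5,0],0,1]]' 60; python3 -m jog '[[[0,-0.5,0],0,1],[[0,-2,0],0,1],[[0,-5,0],0,1],[[0,-10,0],0,1],[[0,-14,0],0,1],[[0,-17,0],0,1],[[0,-17,0],0,1],[[0,-17,0],0,1]]';  python3 - <<'E'
from h import *
o,p,T=state()
f=grab_frame('wrist'); cv2.imwrite('pics/n_w.png',f['image'])
f=grab_frame('side'); cv2.imwrite('pics/n_s.png',f['image'])
bx=np.array([np.cos(.482),np.sin(.482)]); by=np.array([-bx[1],bx[0]])
h2=np.array([.578,.219]); pre=h2-bx*.115
print(pre,np.hypot(*pre),togo((.50,-.05,.31),bx),togo((*pre,.29),bx))
E
```

```text
clock: 18.3
tcp_pos: [0.4571, -0.3279, 0.2904]
orientation: [-1.336, 0.984, -0.987]
contact_force: [1.0, 0.2, 5.6]
grip_width: 0.0082
clock: 19.3
tcp_pos: [0.4563, -0.3272, 0.4588]
orientation: [-1.336, 0.987, -0.984]
contact_force: [1.1, -0.2, -3.3]
grip_width: 0.0085
[0.476102   0.16569149] 0.5041098909998081 [array([-25.16,  -0.65,  12.39]), np.float64(-0.182)] [array([-46.47,   1.38,  16.48]), np.float64(-0.182)]
```

View pics/n_w.png

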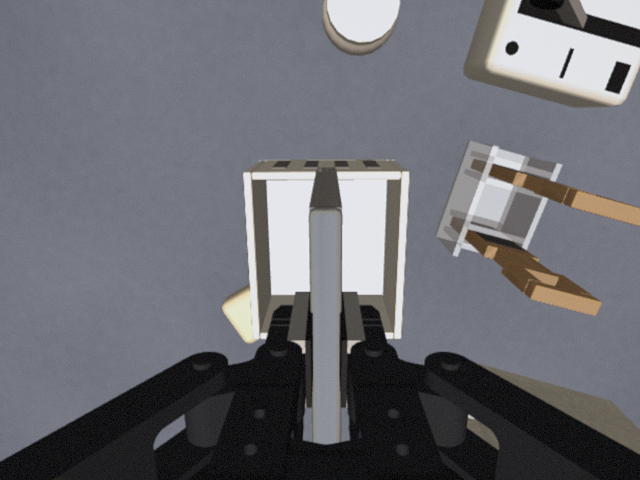

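View pics/n_s.png

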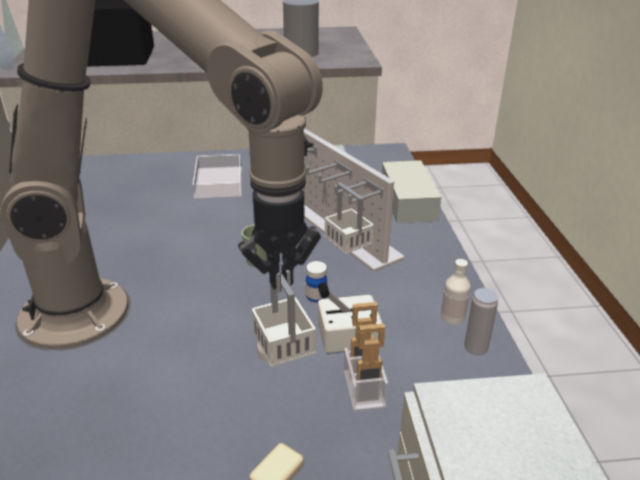

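```bash
python3 -m jog '[[[-5,0,1.8],0,1],[[-10,0,3.6],0,1],[[-15,0,5.4],0,1],[[-20,0,7.2],-0.05,1],[[-25,0,9],-0.1,1],[[-30,0,10.8],-0.15,1],[[-35,0,12.6],-0.18,1],[[-40,0,14.4],-0.18,1],[[-46.5,1.4,16.5],-0.18,1],[[-46.5,1.4,16.5],-0.18,1]]';python3 -m jog '[[[0,0,0],0,1],[[0,0,0],0,1]]';  python3 - <<'E'
from h import *
f=grab_frame('wrist'); cv2.imwrite('pics/o_w.png',f['image'])
o,p,T=state()
bx=np.array([np.cos(.482),np.sin(.482)]); by=np.array([-bx[1],bx[0]])
h2=np.array([.578,.219]); print(togo((*h2,.25),bx))
print((T.T@(onz(f,325,208,p[2]-.152)-p)).round(4))
E
```

```text
clock: 20.65
tcp_pos: [0.4757, 0.1704, 0.4435]
orientation: [-1.404, 0.845, -0.841]
contact_force: [0.1, -0.8, -2.2]
grip_width: 0.0086
clock: 20.9
tcp_pos: [0.4771, 0.1636, 0.4455]
orientation: [-1.399, 0.851, -0.851]
contact_force: [0.0, -0.6, -1.9]
grip_width: 0.0088
[array([-0.29,  4.06, 11.51]), np.float64(-0.005)]
[-0.0456  0.152   0.0004]
```

View pics/o_w.png

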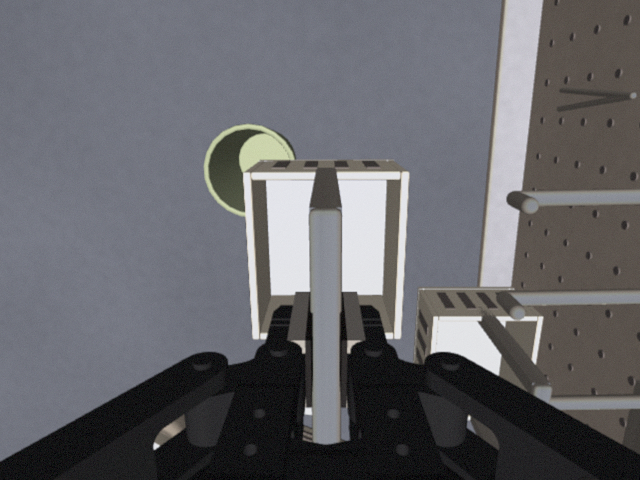

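```bash
python3 - <<'E'
from h import *
f=grab_frame('wrist'); o,p,T=state()
for u in ((530,203),(516,312)):
    a=onz(f,*u,.225); print(a.round(4),(T.T@(a-p)).round(4))
E
```

```text
[0.5445 0.2353 0.225 ] [-0.0325  0.2208  0.0927]
[0.5698 0.1875 0.225 ] [0.0215 0.2208 0.0931]
```

```bash
python3 -m jog '[[[-0.4,2,0],0,1],[[-0.4,4,0],0,1],[[-0.4,4,3],0,1],[[-0.4,4,6],0,1],[[-0.4,4,9],0,1],[[-0.4,4,11.4],0,1],[[-0.4,4,11.4],0,1],[[-0.4,4,11.4],0,1],[[-0.4,4,11.4],0,1]]';  python3 - <<'E'
from h import *
f=grab_frame('wrist'); cv2.imwrite('pics/p_w.png',f['image'])
o,p,T=state()
bx=np.array([np.cos(.482),np.sin(.482)]); by=np.array([-bx[1],bx[0]])
h2=np.array([.578,.219]); print(togo((*h2,.214),bx))
f=grab_frame('side'); crop(f['image'],260,100,430,250,'p_s.png')
E
```

```text
clock: 22.12
tcp_pos: [0.5757, 0.2208, 0.4059]
orientation: [-1.399, 0.85, -0.849]
contact_force: [-0.8, 0.0, -1.5]
grip_width: 0.0084
[array([0.29, 3.69, 0.11]), np.float64(-0.003)]
p_s.png scale 4.0
```

View pics/p_w.png

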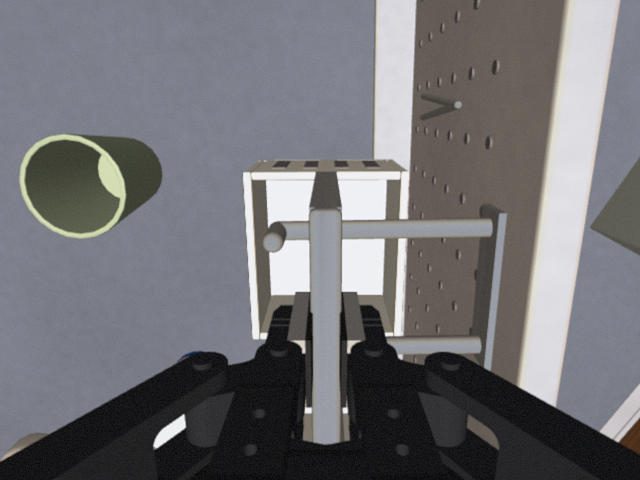

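View pics/p_s.png

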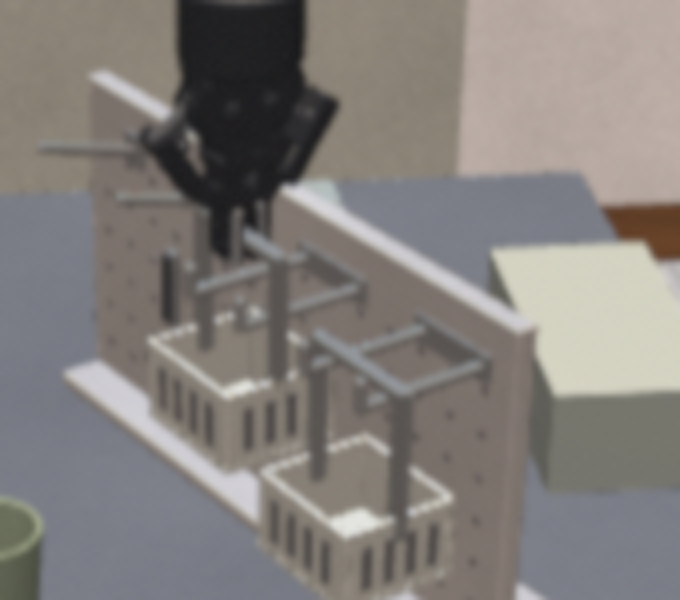

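```bash
python3 -m jog '[[[0,1,0.1],0,1],[[0,2,0.1],0,1],[[0,3,0.1],0,1],[[0,3.6,0.1],0,1],[[0,3.6,0.1],0,1],[[0,3.6,0.1],0,1]]';python3 -m jog '[[[0,0.3,0],0,1],[[0,0.3,0],0,1],[[0,0.3,0],0,1]]'
```

```text
clock: 22.98
tcp_pos: [0.5771, 0.222, 0.3695]
orientation: [-1.399, 0.849, -0.849]
contact_force: [0.6, 0.5, -2.7]
grip_width: 0.0082
clock: 23.35
tcp_pos: [0.5772, 0.2219, 0.3691]
orientation: [-1.397, 0.849, -0.848]
contact_force: [-7.0, -2.4, 15.8]
grip_width: 0.0086
```

```bash
python3 -m jog '[[[0,-0.2,0],0,1],[[0,-0.2,0],0,0.6],[[0,-0.2,0],0,0.3],[[0,-0.2,0],0,0.1],[[0,-0.2,0],0,0.1],[[0,-0.2,0],0,0.1]]';  python3 - <<'E'
from h import *
f=grab_frame('wrist'); cv2.imwrite('pics/q_w.png',f['image'])
E
```

```text
clock: 24.1
tcp_pos: [0.5771, 0.222, 0.3686]
orientation: [-1.399, 0.849, -0.849]
contact_force: [-0.3, 0.0, -0.5]
grip_width: 0.0384
```

View pics/q_w.png

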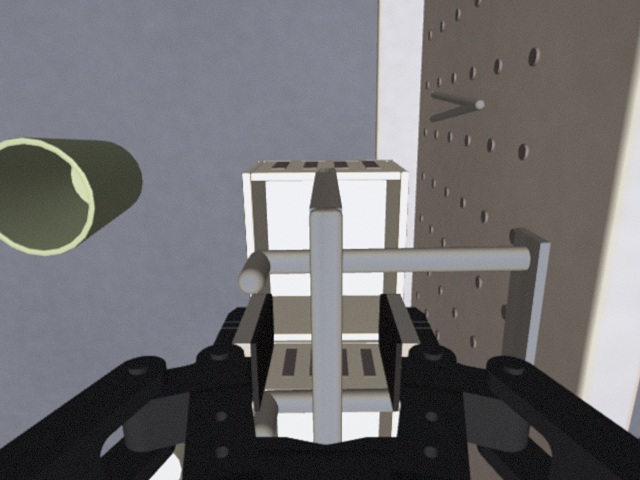

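```bash
python3 -m jog '[[[0,-2,0],0,0.1],[[0,-6,0],0,0.1],[[0,-11,0],0,-0.5],[[0,-11,-4],0,-1],[[0,-11,-8],0,-1],[[5,-11,-11],0,-1],[[10,-11,-12],0.2,-1],[[15,-11,-12],0.45,-1],[[20,-11,-12],0.45,-1],[[20,-11,-12],0.45,-1]]';  python3 - <<'E'
from h import *
o,p,T=state(); print(o["joints"].round(3))
f=grab_frame('side'); crop(f['image'],260,100,430,250,'r_s.png')
print(togo((.6045,-.2615,.27),(1,.03)))
E
```

```text
clock: 25.4
tcp_pos: [0.5636, -0.015, 0.479]
orientation: [-1.221, 1.191, -1.195]
contact_force: [-0.7, 0.2, 0.3]
grip_width: 0.0853
[-0.653  0.264  0.702  1.77  -0.182  1.172  0.125]
r_s.png scale 4.0
[array([24.98,  5.39,  3.47]), np.float64(-0.004)]
```

View pics/r_s.png

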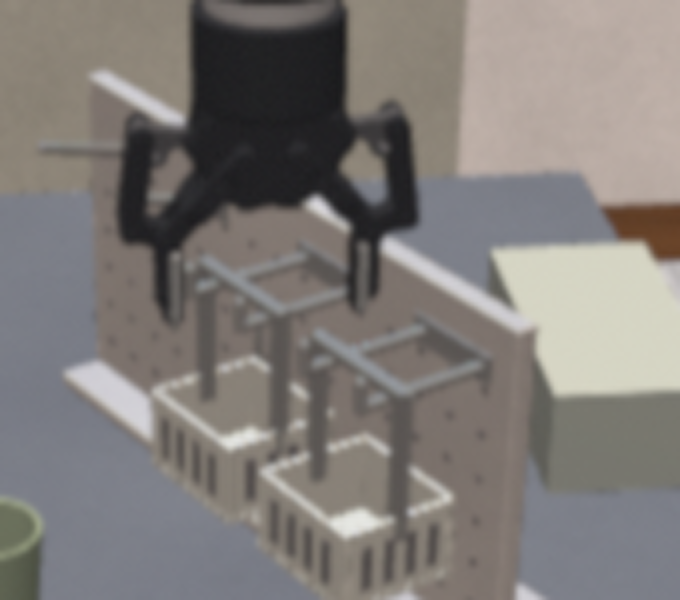

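```bash
python3 -m jog '[[[5,0,1],0,-1],[[10,0,2],0,-1],[[15,1,3],0,-1],[[20,3,3.5],0,-1],[[25,5.4,3.5],0,-1],[[25,5.4,3.5],0,-1],[[25,5.4,3.5],0,-1]]';  python3 - <<'E'
from h import *
f=grab_frame('wrist'); cv2.imwrite('pics/s_w.png',f['image'])
print(togo((.6045,-.2615,.164),(1,.03)))
for x in (-.022,.022):
  for y in (-.005,.005): print(proj(f,(.6045+x,-.2615+y,.187)).round())
E
```

```text
clock: 26.32
tcp_pos: [0.606, -0.258, 0.4245]
orientation: [-1.223, 1.186, -1.184]
contact_force: [0.2, 0.5, -0.5]
grip_width: 0.085
[array([ 0.44, 10.59, -0.21]), np.float64(0.003)]
[279. 274.]
[279. 256.]
[364. 277.]
[365. 259.]
```

View pics/s_w.png

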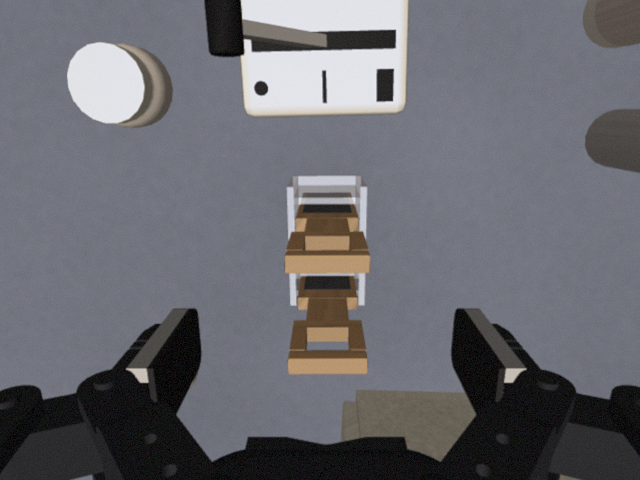

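```bash
python3 -m jog '[[[0.2,4,0.05],0,-1],[[0.2,8,0.05],0,-1],[[0.2,10.6,0.05],0,-1],[[0.2,10.6,0.05],0,-1],[[0.2,10.6,0.05],0,-0.2],[[0.2,10.6,0.05],0,0.3],[[0.2,10.6,0.05],0,0.3],[[0.2,10.6,0.05],0,0.3],[[0.2,10.6,0.05],0,0.3]]' 60; python3 -c "
from h import *
o,p,T=state(); print(p,o['contact_force'])
f=grab_frame('wrist'); cv2.imwrite('pics/t_w.png',f['image'])"
```

```text
clock: 27.5
tcp_pos: [0.6066, -0.262, 0.3205]
orientation: [-1.222, 1.185, -1.189]
contact_force: [-0.9, 0.1, 6.3]
grip_width: 0.0432
[ 0.60655494 -0.26204598  0.32046654] [-0.93096405  0.14987287  6.28330449]
```

View pics/t_w.png

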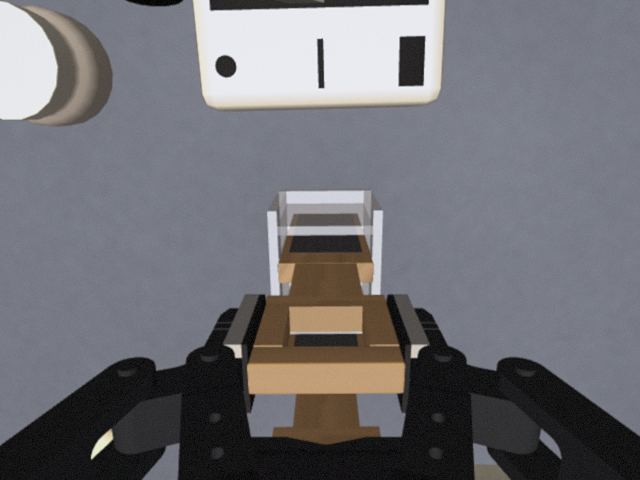

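```bash
python3 -m jog '[[[0,-1,0],0,0.3],[[0,-4,0],0,0.3],[[0,-8,0],0,0.3],[[0,-12,0],0,0.3],[[0,-15,0],0,0.3],[[0,-15,0],0,0.3],[[0,-15,0],0,0.3]]'; python3 - <<'E'
from h import *
o,p,T=state(); print(p,o['contact_force'])
f=grab_frame('wrist'); cv2.imwrite('pics/u_w.png',f['image'])
for v in (347,370,393): print((T.T@(onz(f,326,v,p[2]-.1335)-p)).round(4))
f=grab_frame('side'); cv2.imwrite('pics/u_s.png',f['image'])
bx=np.array([np.cos(.482),np.sin(.482)]); by=np.array([-bx[1],bx[0]])
p1=np.array([.540,.3458])
print(togo((.47,-.1,.30),-by),togo((*(p1-bx*.10),.29),-by), p1-bx*.10, o["joints"].round(2))
E
```

```text
clock: 28.42
tcp_pos: [0.6057, -0.2613, 0.4678]
orientation: [-1.224, 1.188, -1.186]
contact_force: [-0.9, -0.1, -2.1]
grip_width: 0.0433
[ 0.60572908 -0.26128122  0.46778544] [-0.9496108  -0.12786048 -2.06717112]
[-0.0115  0.1335  0.0006]
[-0.0044  0.1335  0.0006]
[0.0029 0.1335 0.0006]
[array([-16.5 ,   1.26, -13.05]), np.float64(1.119)] [array([-56.48,   2.31, -13.7 ]), np.float64(1.119)] [0.45139304 0.29944478] [-0.18  0.48  0.73  1.56 -0.33  1.24  0.63]
```

View pics/u_w.png

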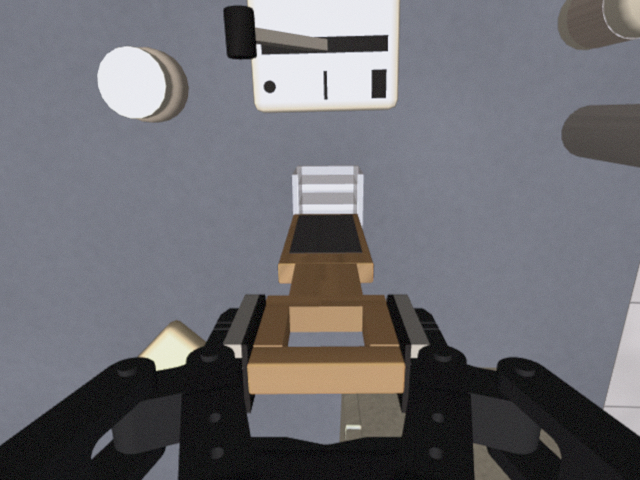

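View pics/u_s.png

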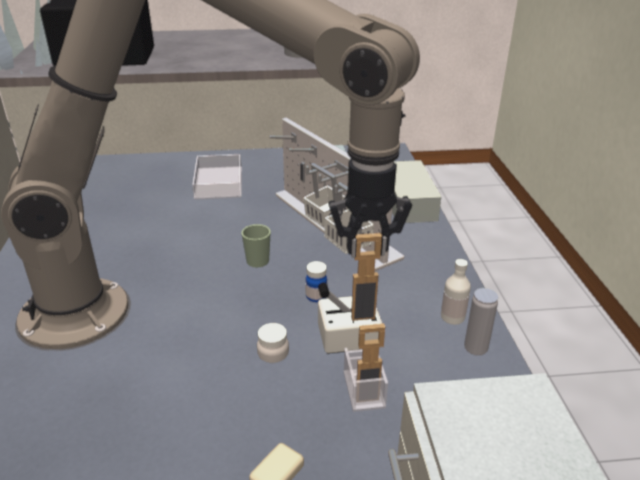

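```bash
python3 -m jog '[[[0,-1,-6],0.1,0.3],[[-2,-1,-12],0.25,0.3],[[-6,-1,-13.5],0.4,0.3],[[-11,-1,-14],0.55,0.3],[[-16,-1,-15],0.7,0.3],[[-21,-1,-15],0.85,0.3],[[-26,-1,-15],1,0.3],[[-31,-1,-15],1.12,0.3],[[-36,-1,-15],1.12,0.3],[[-41,-1,-15],1.12,0.3]]'; python3 - <<'E'
from h import *
o,p,T=state(); print(p,T.round(3).tolist())
bx=np.array([np.cos(.482),np.sin(.482)]); by=np.array([-bx[1],bx[0]])
p2=np.array([.494,.4344])
print(togo((*(p2-bx*.11),.30),-by))
E
```

```text
clock: 29.78
tcp_pos: [0.443, 0.1459, 0.478]
orientation: [-0.481, 1.953, -1.953]
contact_force: [0.5, -0.2, -0.6]
grip_width: 0.0432
[0.44302013 0.14586534 0.47795109] [[-0.886, -0.001, 0.463], [-0.463, -0.0, -0.886], [0.001, -1.0, -0.0]]
[array([ -6.91,   2.29, -23.2 ]), np.float64(-0.0)]
```

```bash
python3 -m jog '[[[0,0,-5],0,0.3],[[0,0,-10],0,0.3],[[-2,0,-15],0,0.3],[[-4,1,-20],0,0.3],[[-6.9,2.3,-23.2],0,0.3],[[-6.9,2.3,-23.2],0,0.3],[[-6.9,2.3,-23.2],0,0.3],[[-6.9,2.3,-23.2],0,0.3]]'; python3 - <<'E'
from h import *
o,p,T=state(); print(p,o["contact_force"])
bx=np.array([np.cos(.482),np.sin(.482)]); by=np.array([-bx[1],bx[0]])
p2=np.array([.494,.4344])
print(togo((*p2,.2265),-by))
f=grab_frame('wrist'); cv2.imwrite('pics/v_w.png',f['image'])
f=grab_frame('side'); crop(f['image'],230,90,400,250,'v_s.png')
f=grab_frame('top'); crop(f['image'],50,160,350,380,'v_t.png')
E
```

```text
clock: 30.78
tcp_pos: [0.3981, 0.3799, 0.4559]
orientation: [-0.477, 1.954, -1.954]
contact_force: [-0.2, -0.8, -0.5]
grip_width: 0.0433
[0.39805757 0.37992837 0.45585597] [-0.15232009 -0.81745036 -0.52661969]
[array([-11.03,   7.43,  -0.41]), np.float64(-0.003)]
v_s.png scale 3.75
v_t.png scale 2.6666666666666665
```

View pics/v_w.png

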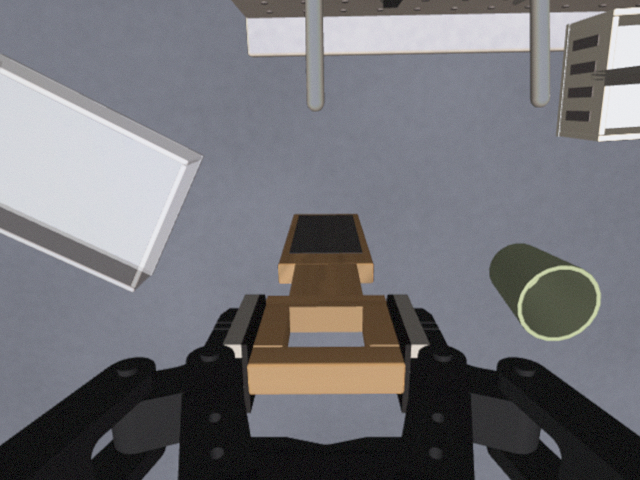

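View pics/v_s.png

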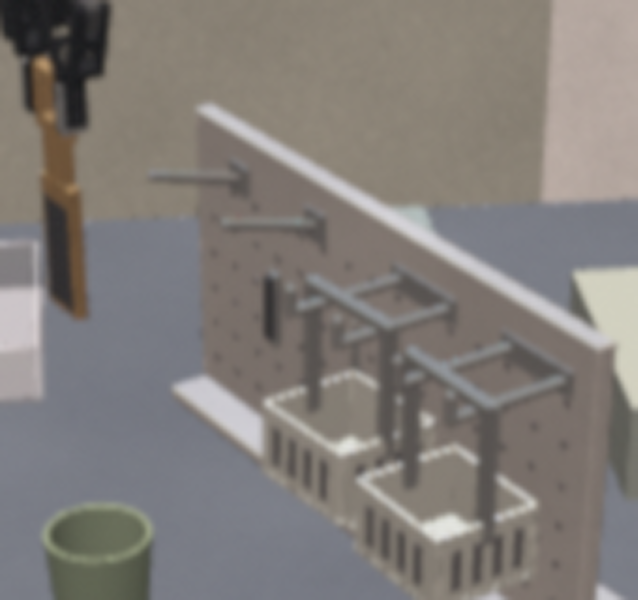

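View pics/v_t.png

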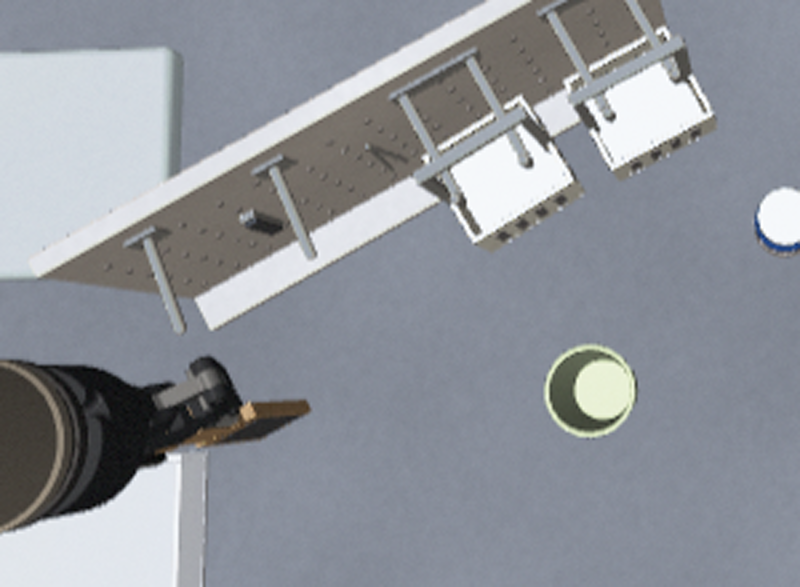

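```bash
python3 - <<'E'
from h import *
f=grab_frame('wrist'); o,p,T=state()
for u in ((316,105),(541,100)):
  a=onz(f,*u,.225); print(a.round(4),(T.T@(a-p)).round(4))
E
```

```text
[0.4623 0.4197 0.225 ] [-0.0751  0.2312 -0.0047]
[0.5105 0.3318 0.225 ] [-0.0773  0.2312  0.0955]
```

```bash
python3 -m jog '[[[0,4,-0.3],0,0.3],[[0,7.4,-0.5],0,0.3],[[-3,7.4,-0.5],0,0.3],[[-5.5,7.4,-0.5],0,0.3],[[-5.5,7.4,-0.5],0,0.3],[[-5.5,7.4,-0.5],0,0.3]]'; python3 - <<'E'
from h import *
o,p,T=state(); print(p,o["contact_force"])
f=grab_frame('wrist'); cv2.imwrite('pics/w_w.png',f['image'])
f=grab_frame('side'); crop(f['image'],230,90,400,250,'w_s.png')
E
```

```text
clock: 31.72
tcp_pos: [0.4438, 0.4108, 0.3817]
orientation: [-0.479, 1.953, -1.954]
contact_force: [0.2, -0.5, -1.0]
grip_width: 0.0434
[0.44377783 0.41081382 0.38166739] [ 0.21484686 -0.48106802 -0.98226801]
w_s.png scale 3.75
```

View pics/w_w.png

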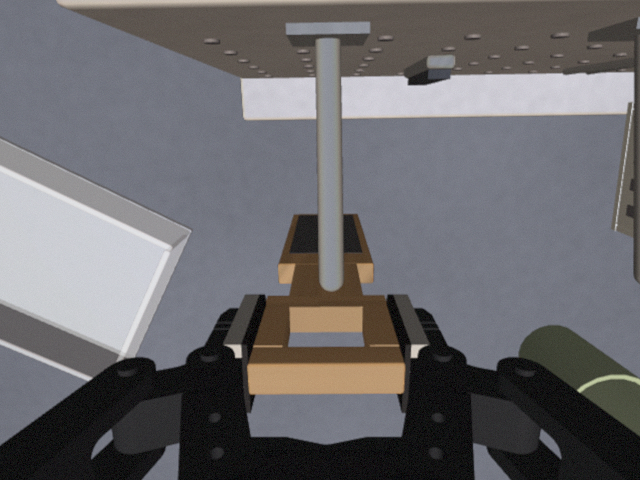

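View pics/w_s.png

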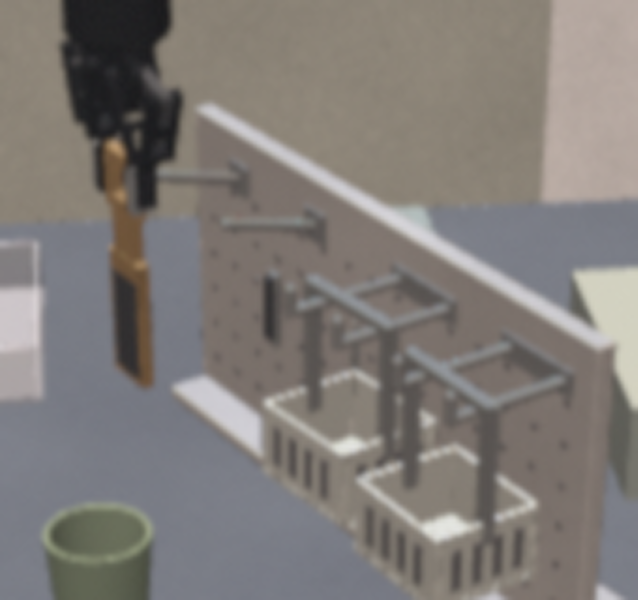

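```bash
python3 -m jog '[[[-1.5,0.1,-0.1],0,0.3],[[-2.2,0.2,-0.1],0,0.3],[[-2.9,0.35,-0.1],0,0.3],[[-3.6,0.55,-0.1],0,0.3],[[-4.3,0.75,-0.1],0,0.3],[[-5,0.9,-0.1],0,0.3],[[-5,0.9,-0.1],0,0.3],[[-5,0.9,-0.1],0,0.3]]'; python3 - <<'E'
from h import *
o,p,T=state(); print(p,o["contact_force"],o["clock"])
f=grab_frame('wrist'); cv2.imwrite('pics/x_w.png',f['image'])
f=grab_frame('side'); crop(f['image'],230,90,400,250,'x_s.png')
E
```

```text
clock: 32.83
tcp_pos: [0.488, 0.4352, 0.3727]
orientation: [-0.479, 1.953, -1.953]
contact_force: [0.6, 0.1, -1.5]
grip_width: 0.0432
[0.48795262 0.43517357 0.37270031] [ 0.58189997  0.07499906 -1.45908721] 32.825
x_s.png scale 3.75
```

View pics/x_w.png

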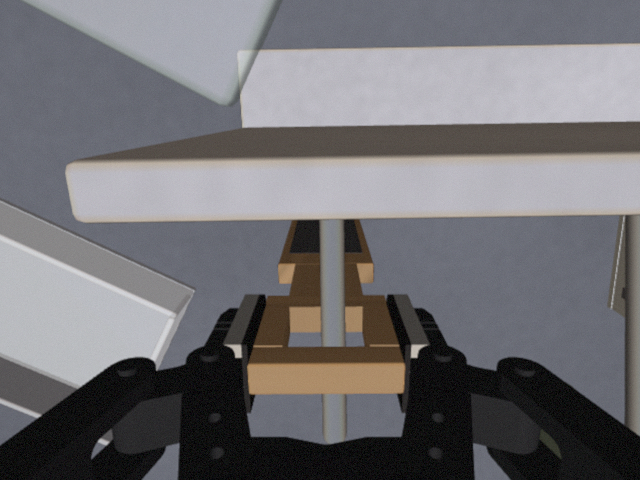

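View pics/x_s.png

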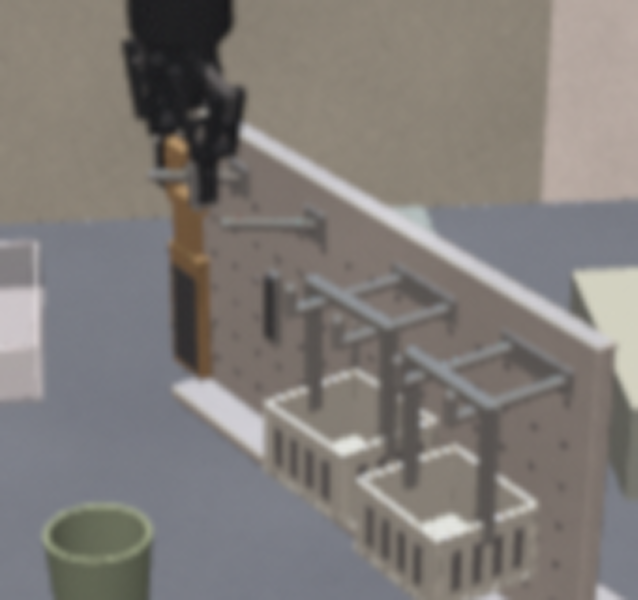

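```bash
python3 -m jog '[[[0,0.3,0.15],0,0.3],[[0,0.6,0.15],0,0.3],[[0,0.8,0.15],0,0.3],[[0,0.8,0.15],0,0.3]]'; python3 -m jog '[[[0,0.15,0],0,0.3],[[0,0.15,0],0,0.3],[[0,0.15,0],0,0.3]]'
```

```text
clock: 33.42
tcp_pos: [0.4889, 0.4338, 0.3652]
orientation: [-0.478, 1.953, -1.953]
contact_force: [-1.2, -0.5, 4.1]
grip_width: 0.043
clock: 33.8
tcp_pos: [0.4891, 0.4339, 0.3647]
orientation: [-0.477, 1.954, -1.952]
contact_force: [-1.8, -1.6, 8.8]
grip_width: 0.0434
```

```bash
python3 -m jog '[[[0,-0.15,0],0,0.2],[[0,-0.15,0],0,0],[[0,-0.15,0],0,-0.2],[[0,-0.15,0],0,-0.4],[[0,-0.15,0],0,-0.4],[[0,-0.15,0],0,-0.4],[[0,-0.15,0],0,-0.4]]'; python3 - <<'E'
from h import *
o,p,T=state(); print(p,o["contact_force"],o["clock"])
f=grab_frame('wrist'); cv2.imwrite('pics/y_w.png',f['image'])
f=grab_frame('side'); crop(f['image'],230,90,400,250,'y_s.png')
E
```

```text
clock: 34.67
tcp_pos: [0.4887, 0.4339, 0.3646]
orientation: [-0.479, 1.953, -1.953]
contact_force: [0.1, 0.4, -0.7]
grip_width: 0.0598
[0.48870295 0.43389474 0.36463017] [ 0.09905603  0.37112792 -0.68542148] 34.675
y_s.png scale 3.75
```

View pics/y_w.png

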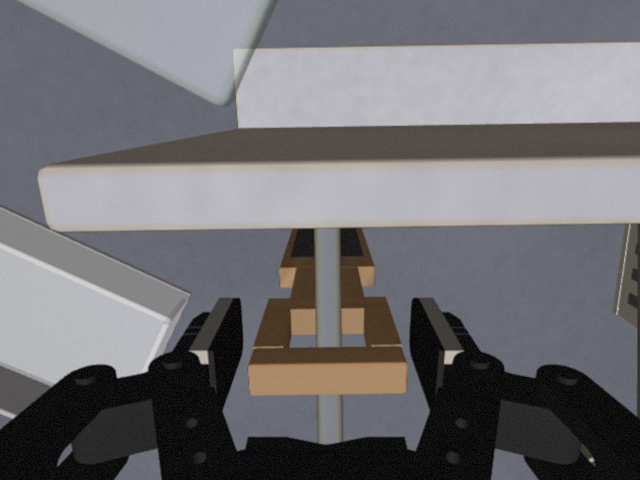

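View pics/y_s.png

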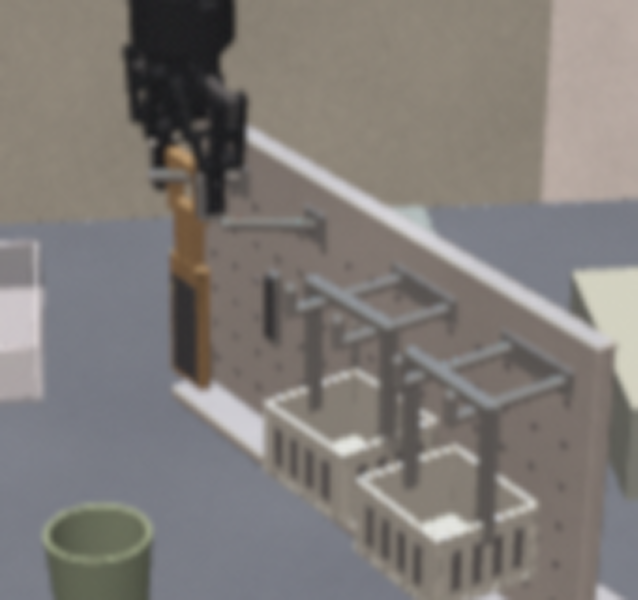

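```bash
python3 -m jog '[[[0,-3,0],0,-0.4],[[0,-8,0],0,-0.4],[[0,-11,2],0,-0.4],[[3,-11,7],0,-1],[[7,-11,12],0,-1],[[10,-11,17],0,-1],[[10,-11,22],0,-1],[[10,-11,27],0,-1],[[10,-11,32],0,-1],[[10,-11,37],0,-1]]'; python3 - <<'E'
from h import *
o,p,T=state(); print(p,o["contact_force"],o["clock"])
print(togo((.6095,-.318,.27),(1,.03)))
E
```

```text
clock: 36.02
tcp_pos: [0.5716, 0.0581, 0.475]
orientation: [-0.478, 1.953, -1.952]
contact_force: [0.4, 0.4, 0.4]
grip_width: 0.0852
[0.57164648 0.05813089 0.47497829] [0.43560112 0.42341659 0.37806732] 36.025
[array([14.06,  4.98, 35.1 ]), np.float64(-1.12)]
```

```bash
python3 -m jog '[[[2,0,5],-0.15,-1],[[4,0,10],-0.3,-1],[[6,0,15],-0.45,-1],[[8,0,20],-0.6,-1],[[10,0,25],-0.75,-1],[[12,2,30],-0.9,-1],[[14,4,35],-1.05,-1],[[14,5,35],-1.12,-1],[[14,5,35],-1.12,-1],[[14,5,35],-1.12,-1]]'; python3 - <<'E'
from h import *
o,p,T=state(); print(p,T.round(3).tolist())
f=grab_frame('wrist'); cv2.imwrite('pics/z_w.png',f['image'])
f=grab_frame('side'); cv2.imwrite('pics/z_s.png',f['image'])
E
```

```text
clock: 37.28
tcp_pos: [0.6094, -0.3146, 0.4253]
orientation: [-1.222, 1.187, -1.187]
contact_force: [0.4, -0.3, 0.3]
grip_width: 0.0855
[ 0.6093601  -0.31459074  0.42525303] [[0.03, 0.001, 1.0], [-1.0, 0.0, 0.03], [-0.0, -1.0, 0.001]]
```

View pics/z_w.png

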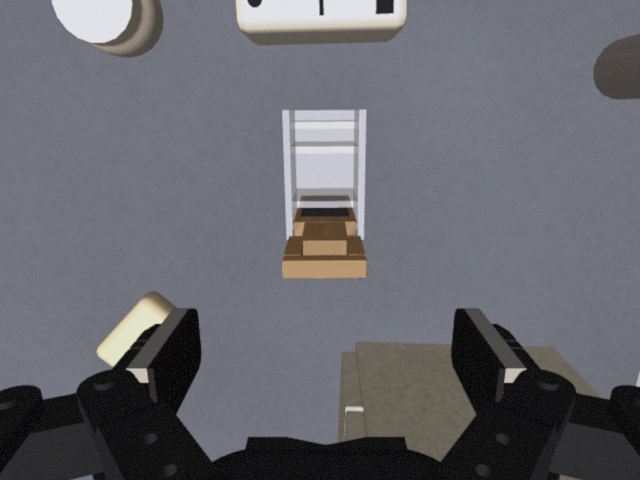

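View pics/z_s.png

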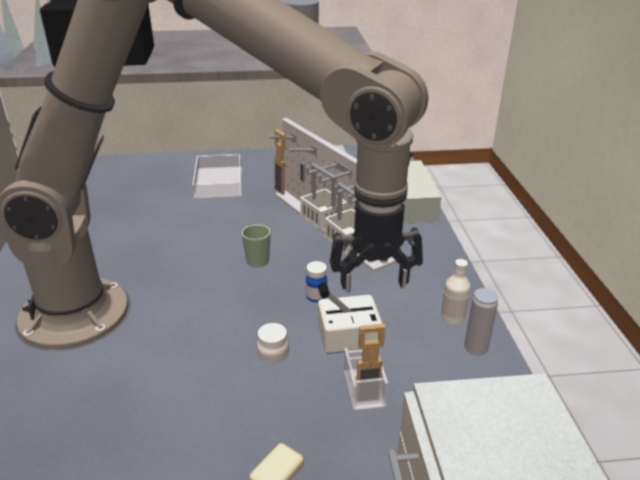

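```bash
python3 - <<'E'
from h import *
f=grab_frame('top')
print(onz(f,553,198,0),onz(f,542,116,0),onz(f,597,175,.25))
E
python3 -m jog '[[[0.1,4,-0.08],0,-1],[[0.1,8,-0.08],0,-1],[[0.1,10.6,-0.08],0,-1],[[0.1,10.6,-0.08],0,-1],[[0.1,10.6,-0.08],0,-0.2],[[0.1,10.6,-0.08],0,0.3],[[0.1,10.6,-0.08],0,0.3],[[0.1,10.6,-0.08],0,0.3],[[0.1,10.6,-0.08],0,0.3]]' 60; python3 -c "
from h import *
o,p,T=state(); print(p,o['contact_force'])
f=grab_frame('wrist'); cv2.imwrite('pics/aa_w.png',f['image'])"
```

```text
[ 0.64122804 -0.48184739  0.        ] [ 0.83975822 -0.47499632  0.        ] [ 0.62622819 -0.43829709  0.25      ]
clock: 38.55
tcp_pos: [0.6086, -0.317, 0.3205]
orientation: [-1.222, 1.185, -1.189]
contact_force: [-1.0, 0.2, 7.1]
grip_width: 0.0431
[ 0.60860739 -0.31696693  0.32051747] [-1.02851803  0.23846176  7.11341931]
```

View pics/aa_w.png

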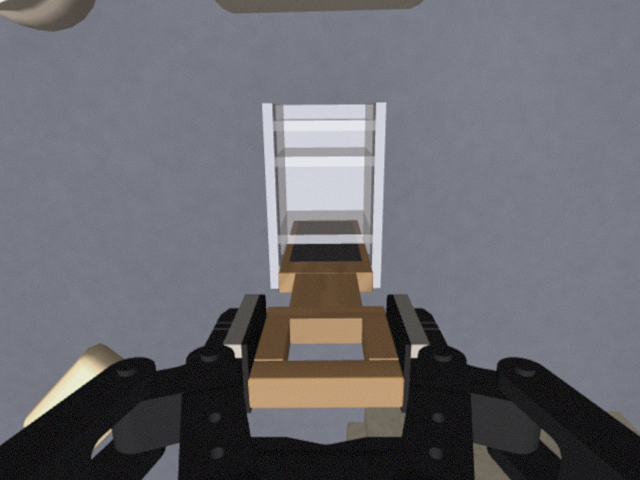

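```bash
python3 -m jog '[[[0,-1,0],0,0.3],[[0,-4,0],0,0.3],[[0,-8,0],0,0.3],[[0,-12,0],0,0.3],[[0,-16,0],0,0.3],[[0,-16,-4],0,0.3],[[-2,-16,-9],0,0.3],[[-5,-16,-14],0,0.3],[[-10,-16,-15],0,0.3],[[-15,-16,-15],0,0.3]]'; python3 - <<'E'
from h import *
o,p,T=state(); print(p,T.round(3).tolist(),o['contact_force'])
bx=np.array([np.cos(.482),np.sin(.482)]); by=np.array([-bx[1],bx[0]])
p1=np.array([.540,.3458])
print(togo((*(p1-bx*.11),.30),-by))
E
```

```text
clock: 39.85
tcp_pos: [0.452, -0.1705, 0.4793]
orientation: [-1.221, 1.188, -1.189]
contact_force: [1.4, 1.0, -1.1]
grip_width: 0.0431
[ 0.45197    -0.17045721  0.47933111] [[0.028, 0.001, 1.0], [-1.0, 0.001, 0.028], [-0.001, -1.0, 0.001]] [ 1.38097439  0.95780444 -1.14906791]
[array([-46.52,   2.46,   0.32]), np.float64(1.116)]
```

```bash
python3 -m jog '[[[-5,0,0],0.15,0.3],[[-10,0,0],0.3,0.3],[[-15,0,0],0.45,0.3],[[-20,0,0],0.6,0.3],[[-25,0,0],0.75,0.3],[[-30,0,0.1],0.9,0.3],[[-35,0,0.2],1.05,0.3],[[-40,0,0.3],1.12,0.3],[[-45,1,0.3],1.12,0.3],[[-46.5,2.4,0.3],1.12,0.3]]'; python3 -m jog '[[[0,0,0],0,0.3],[[0,0,0],0,0.3]]'; python3 - <<'E'
from h import *
o,p,T=state(); print(p,o["contact_force"])
bx=np.array([np.cos(.482),np.sin(.482)]); by=np.array([-bx[1],bx[0]])
p1=np.array([.540,.3458])
print(togo((*p1,.2265),-by))
f=grab_frame('wrist'); cv2.imwrite('pics/ab_w.png',f['image'])
f=grab_frame('side'); crop(f['image'],230,90,400,250,'ab_s.png')
E
```

```text
clock: 41.1
tcp_pos: [0.4418, 0.2971, 0.4549]
orientation: [-0.482, 1.951, -1.949]
contact_force: [-0.4, 0.1, -0.8]
grip_width: 0.0431
clock: 41.35
tcp_pos: [0.4433, 0.292, 0.4551]
orientation: [-0.476, 1.954, -1.955]
contact_force: [-0.3, -0.8, -0.7]
grip_width: 0.0431
[0.44333734 0.29204675 0.45507982] [-0.34934857 -0.77598139 -0.71496944]
[array([-11.06,   7.36,  -0.34]), np.float64(-0.004)]
ab_s.png scale 3.75
```

View pics/ab_w.png

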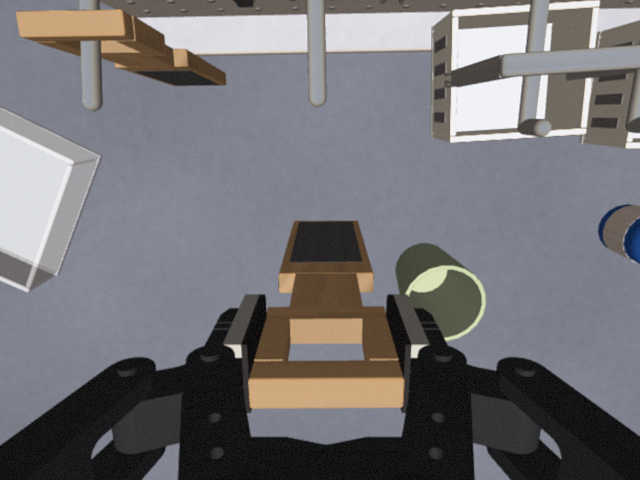

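View pics/ab_s.png

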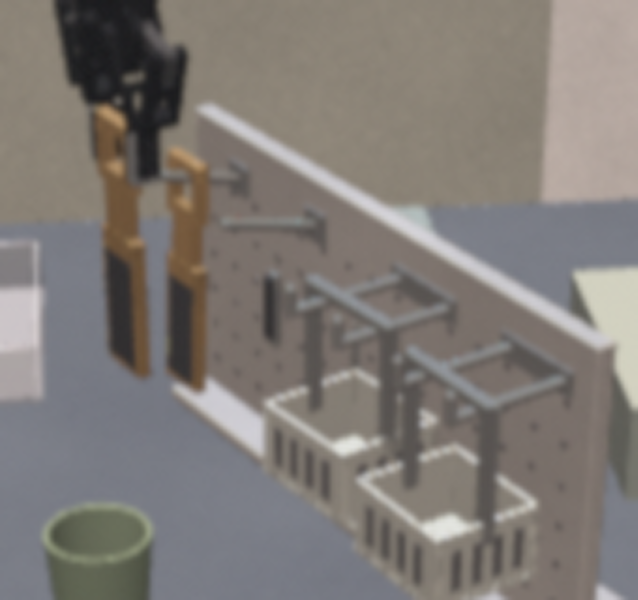

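```bash
python3 -m jog '[[[0,4,-0.2],0,0.3],[[0,7.4,-0.35],0,0.3],[[-3,7.4,-0.35],0,0.3],[[-6,7.4,-0.35],0,0.3],[[-6,7.4,-0.35],0,0.3],[[-6,7.4,-0.35],0,0.3]]'; python3 - <<'E'
from h import *
o,p,T=state(); print(p,o["contact_force"])
f=grab_frame('wrist'); cv2.imwrite('pics/ac_w.png',f['image'])
E
```

```text
clock: 42.2
tcp_pos: [0.4943, 0.3237, 0.3809]
orientation: [-0.478, 1.954, -1.954]
contact_force: [-0.0, -0.3, -1.2]
grip_width: 0.0429
[0.49425753 0.32370819 0.3808925 ] [-0.03665387 -0.33235699 -1.23458296]
```

View pics/ac_w.png

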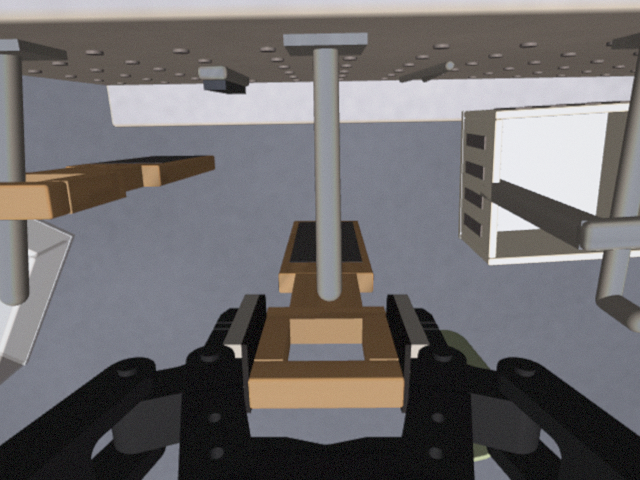

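```bash
python3 -m jog '[[[-1.5,0.1,0],0,0.3],[[-2.2,0.2,0],0,0.3],[[-2.9,0.35,0],0,0.3],[[-3.6,0.55,0],0,0.3],[[-4.3,0.75,0],0,0.3],[[-5.1,0.9,0],0,0.3],[[-5.1,0.9,0],0,0.3],[[-5.1,0.9,0],0,0.3]]'; python3 -m jog '[[[0,0.3,0],0,0.3],[[0,0.6,0],0,0.3],[[0,0.8,0],0,0.3],[[0,0.8,0],0,0.3]]'; python3 - <<'E'
from h import *
o,p,T=state(); print(p,o["contact_force"],o["clock"])
f=grab_frame('wrist'); cv2.imwrite('pics/ad_w.png',f['image'])
f=grab_frame('side'); crop(f['image'],230,90,400,250,'ad_s.png')
E
```

```text
clock: 43.25
tcp_pos: [0.5395, 0.3482, 0.3717]
orientation: [-0.479, 1.953, -1.953]
contact_force: [0.4, -0.1, 0.0]
grip_width: 0.0432
clock: 43.75
tcp_pos: [0.5396, 0.3483, 0.3652]
orientation: [-0.478, 1.953, -1.952]
contact_force: [-2.6, -0.9, 8.3]
grip_width: 0.0429
[0.53961582 0.34825692 0.36515742] [-2.57860885 -0.8973327   8.31166197] 43.75
ad_s.png scale 3.75
```

View pics/ad_w.png

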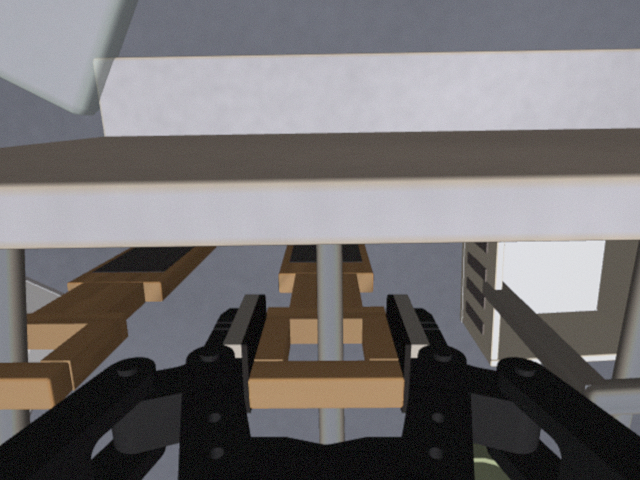

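View pics/ad_s.png

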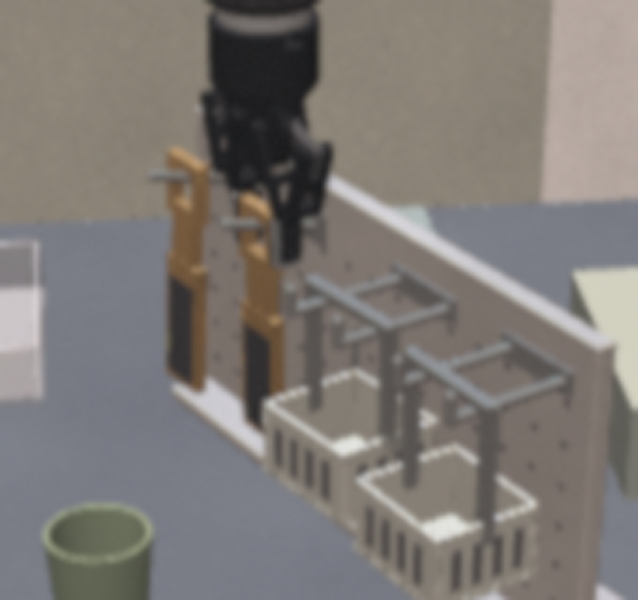

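```bash
python3 -m jog '[[[0,0,0],0,0.2],[[0,0,0],0,0],[[0,0,0],0,-0.2],[[0,0,0],0,-0.4],[[0,0,0],0,-0.4],[[0,0,0],0,-0.4],[[0,0,0],0,-0.4]]'; python3 -m jog '[[[0,-3,0],0,-0.4],[[0,-8,0],0,-0.4],[[2,-11,0],0,-0.4],[[7,-11,4],0,-1],[[10,-11,9],0,-1],[[12,-11,14],-0.15,-1],[[12,-11,19],-0.3,-1],[[12,-11,24],-0.45,-1],[[12,-11,29],-0.6,-1],[[12,-11,34],-0.75,-1]]'; python3 - <<'E'
from h import *
o,p,T=state(); print(p,o["contact_force"],o["clock"])
f=grab_frame('side'); cv2.imwrite('pics/ae_s.png',f['image'])
print(togo((.5457,-.143,.25),(1,.03)))
E
```

```text
clock: 44.72
tcp_pos: [0.5396, 0.3483, 0.3636]
orientation: [-0.479, 1.953, -1.953]
contact_force: [0.1, -0.5, -0.6]
grip_width: 0.0597
clock: 45.98
tcp_pos: [0.5909, -0.0101, 0.4739]
orientation: [-1.031, 1.451, -1.451]
contact_force: [1.0, 0.6, -0.4]
grip_width: 0.0851
[ 0.59091789 -0.01013017  0.47389474] [ 0.96495547  0.55067051 -0.44512533] 45.975
[array([13.3 ,  6.93, -0.4 ]), np.float64(-0.365)]
```

View pics/ae_s.png

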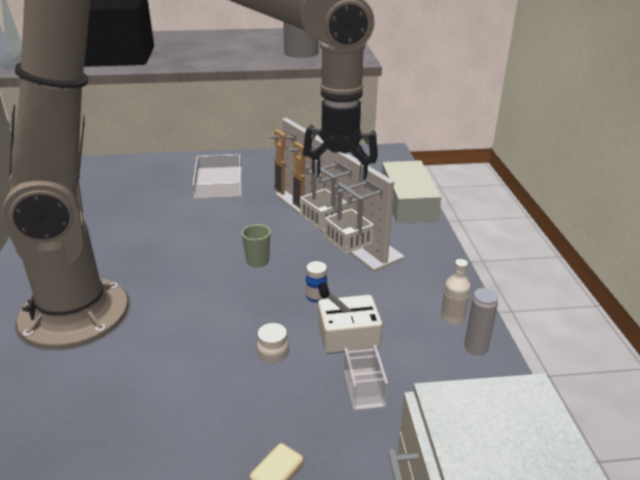

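```bash
python3 -m jog '[[[5,2,0],-0.1,-0.06],[[10,4,0],-0.25,-0.06],[[13.3,6.9,-0.4],-0.36,-0.06],[[13.3,6.9,-0.4],-0.365,-0.06],[[13.3,6.9,-0.4],-0.365,-0.06],[[13.3,6.9,-0.4],-0.365,-0.06]]'; python3 - <<'E'
from h import *
o,p,T=state(); print(p,o["contact_force"],o["clock"])
f=grab_frame('wrist'); cv2.imwrite('pics/af_w.png',f['image'])
print(togo((.5457,-.143,.142),(1,.03)), proj(f,(.5457,-.143,.13)))
E
```

```text
clock: 46.78
tcp_pos: [0.5432, -0.1313, 0.4056]
orientation: [-1.22, 1.188, -1.19]
contact_force: [-0.2, -0.6, 0.1]
grip_width: 0.0453
[ 0.543165   -0.13134271  0.40557724] [-0.23016622 -0.61879006  0.09834052] 46.775
[array([ 1.17, 10.85,  0.19]), np.float64(-0.003)] [328.03394067 257.08142408]
```

View pics/af_w.png

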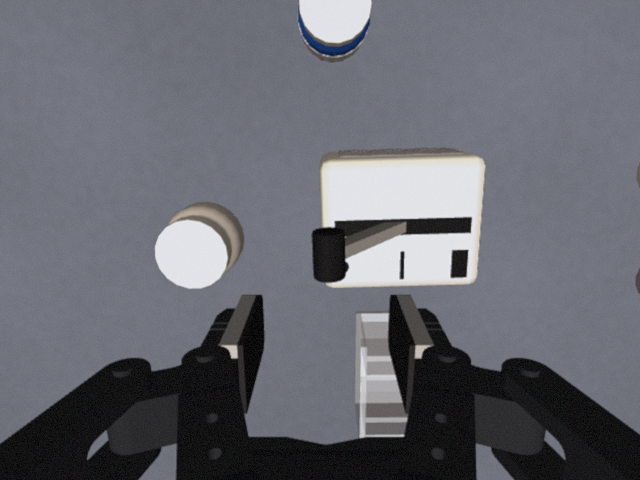

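```bash
python3 -m jog '[[[1.2,4,0.2],0,-0.06],[[1.2,8,0.2],0,-0.06],[[1.2,10.8,0.2],0,-0.06],[[1.2,10.8,0.2],0,0.2],[[1.2,10.8,0.2],0,0.43],[[1.2,10.8,0.2],0,0.43],[[1.2,10.8,0.2],0,0.43]]' 30;  python3 -m jog '[[[0,-0.9,1.4],0,0.43],[[0,-1.3,2.2],0,0.43],[[0,-1.6,3],0,0.43],[[0,-1.8,3.6],0,0.43],[[0,-1.9,4.2],0,0.43],[[0,-2,4.8],0,0.43],[[0,-2,5.3],0,0.43],[[0,-2,5.3],0,0.43],[[0,-2,5.3],0,0.43]]'; python3 - <<'E'
from h import *
o,p,T=state(); print(p+.155*T[:,1],o["contact_force"],o["clock"])
f=grab_frame('wrist'); cv2.imwrite('pics/ag_w.png',f['image'])
f=grab_frame('side'); crop(f['image'],290,230,430,370,'ag_s.png')
print(togo((.600,-.141,.152),(1,.03)))
E
```

```text
clock: 47.7
tcp_pos: [0.5454, -0.1445, 0.2981]
orientation: [-1.219, 1.188, -1.192]
contact_force: [2.2, 0.7, 3.2]
grip_width: 0.0241
clock: 48.82
tcp_pos: [0.5977, -0.1433, 0.3166]
orientation: [-1.22, 1.19, -1.191]
contact_force: [0.9, -0.2, -0.6]
grip_width: 0.0245
[ 0.59783203 -0.14328905  0.16164131] [ 0.85465575 -0.22869576 -0.64528389] 48.825
ag_s.png scale 4.285714285714286
[array([-0.22,  0.97,  0.24]), np.float64(-0.005)]
```

View pics/ag_w.png

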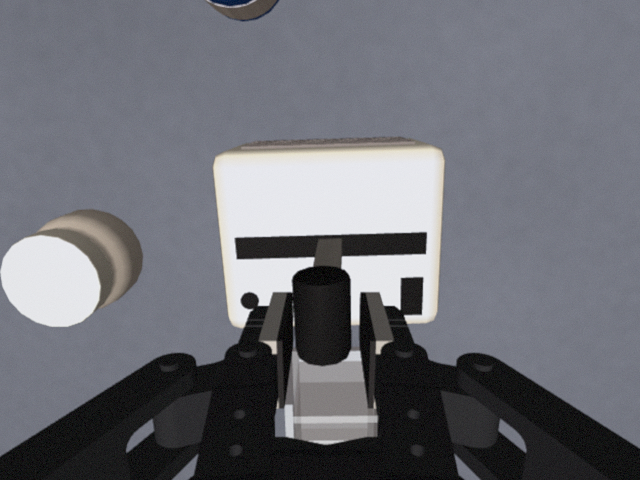

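View pics/ag_s.png

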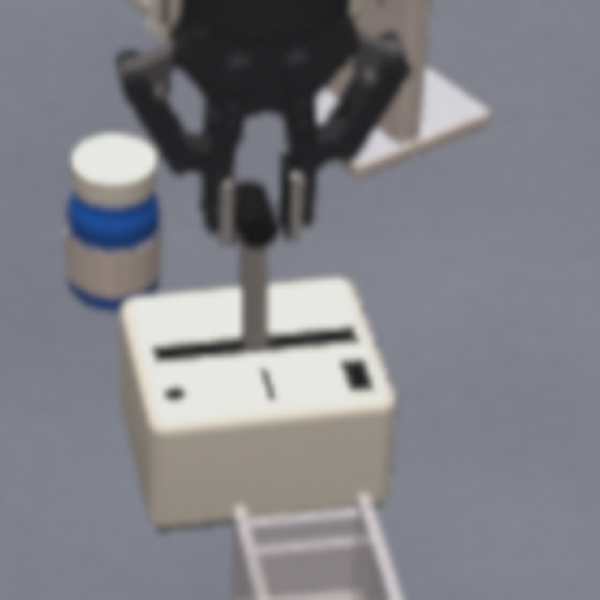

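```bash
python3 -m jog '[[[0,0.6,0.1],0,0.43],[[0,0.9,0.1],0,0.43],[[0,0.9,0.1],0,0.8],[[0,0.9,0.1],0,0.8],[[0,0.9,0.25],0,0.8],[[0,0.9,0.25],0,0.8],[[0,0.9,0.25],0,0.8]]' 30; python3 - <<'E'
from h import *
o,p,T=state(); print(p+.155*T[:,1],o["contact_force"],o["clock"])
print(togo((.600,-.141,.152),(1,.03)))
f=grab_frame('wrist'); cv2.imwrite('pics/ah_w.png',f['image'])
E
```

```text
clock: 49.8
tcp_pos: [0.5993, -0.1433, 0.307]
orientation: [-1.222, 1.193, -1.189]
contact_force: [-3.7, -1.2, -6.2]
grip_width: 0.019
[ 0.598925   -0.14322367  0.15196591] [-3.69800842 -1.21944143 -6.18313767] 49.8
[array([-0.22, -0.  ,  0.11]), np.float64(-0.005)]
```

View pics/ah_w.png

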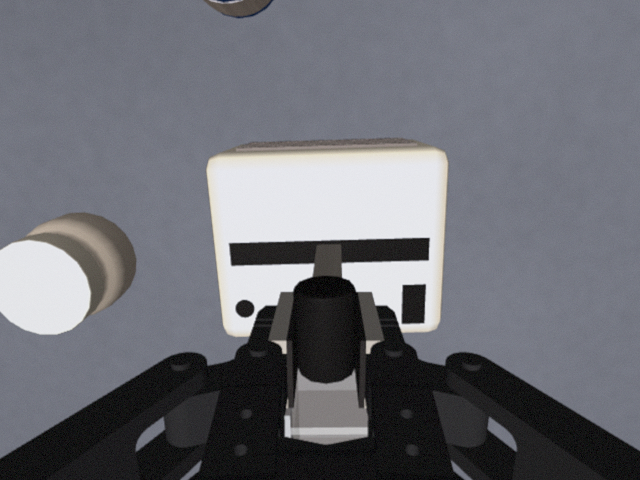

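```bash
python3 -m jog '[[[0,0,0.25],0,0.8],[[0,0,0.25],0,0.8],[[0,0,0.25],0,0.8]]'; python3 -m jog '[[[0,0,0],0,0.5],[[0,0,0],0,0.2],[[0,0,0],0,0.2],[[0,-2,0],0,0.0],[[0,-6,0],0,0],[[0,-12,0],0,0],[[-6,-15,0],0,0],[[-12,-16,0],0,-1],[[-17,-16,-4],0,-1],[[-22,-16,-8],0,-1]]';  python3 - <<'E'
from h import *
import pickle
f=grab_frame('side'); cv2.imwrite('pics/ai_s.png',f['image']); crop(f['image'],290,230,430,370,'ai_sc.png')
g=grab_frame('top'); cv2.imwrite('pics/ai_t.png',g['image']);crop(g['image'],360,160,460,260,'ai_tc.png')
pickle.dump((f,g),open("f3.pkl","wb"))
E
```

```text
clock: 50.22
tcp_pos: [0.6022, -0.1431, 0.3073]
orientation: [-1.222, 1.192, -1.19]
contact_force: [-4.9, 0.2, -7.3]
grip_width: 0.0189
clock: 51.48
tcp_pos: [0.5197, 0.0727, 0.4686]
orientation: [-1.218, 1.189, -1.191]
contact_force: [0.3, 1.1, 0.4]
grip_width: 0.0858
ai_sc.png scale 4.285714285714286
ai_tc.png scale 6.0
```

View pics/ai_s.png

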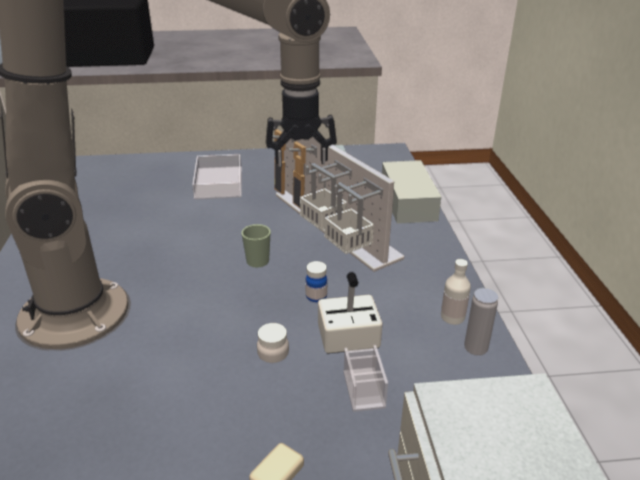

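View pics/ai_sc.png

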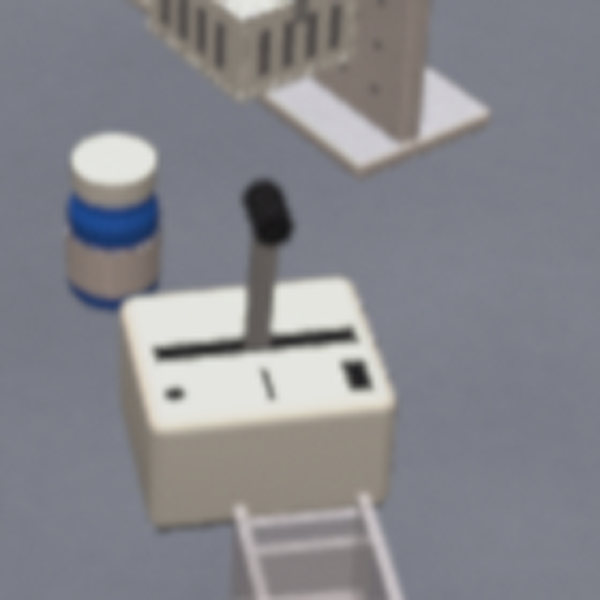

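View pics/ai_t.png

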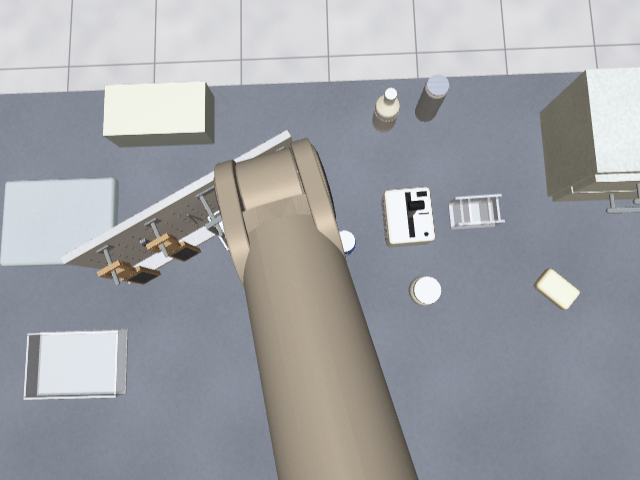

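View pics/ai_tc.png

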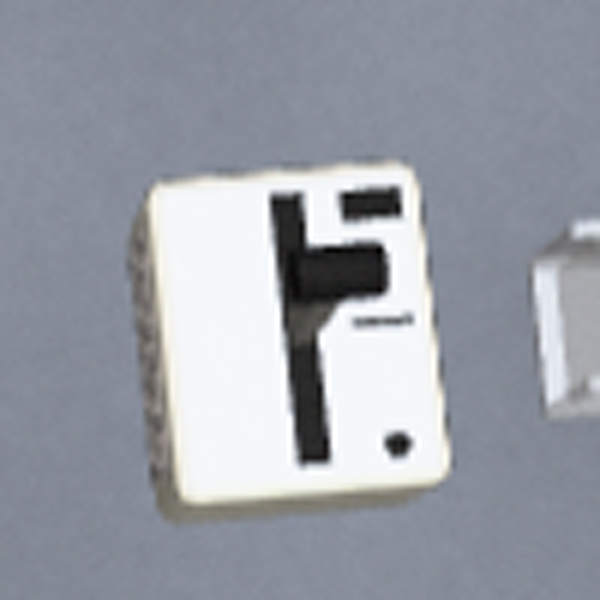

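```bash
python3 - <<'E'
from h import *
import pickle; fs,ft=pickle.load(open("f3.pkl","rb"))
t=lambda u,v:np.array([u,v])/6+[360,160]; s=lambda u,v:np.array([u,v])/4.2857+[290,230]
print("grip top z.151",onz(ft,*t(344,272),.151),"tri",tri(ft,t(344,272),fs,s(268,212)),"side",onz(fs,*s(268,212),.151))
a,b=onz(ft,*t(287,195),.072),onz(ft,*t(314,464),.072); print("slot",a,b,(a+b)/2,"mark",onz(ft,*t(382,320),.072))
a,b=onz(fs,*s(155,354),.072),onz(fs,*s(355,334),.072); print("slot side",a,b,(a+b)/2,"mark",onz(fs,*s(268,384),.072))
E
```

```text
grip top z.151 [ 0.60308962 -0.14086162  0.151     ] tri (array([ 0.60334972, -0.14103302,  0.15012897]), np.float64(0.00015537492117180892)) side [ 0.60322423 -0.14216169  0.151     ]
slot [ 0.64847733 -0.13711187  0.072     ] [ 0.55021289 -0.14149882  0.072     ] [ 0.59934511 -0.13930535  0.072     ] mark [ 0.60151036 -0.16857041  0.072     ]
slot side [ 0.55065006 -0.14484878  0.072     ] [ 0.64892362 -0.13969275  0.072     ] [ 0.59978684 -0.14227076  0.072     ] mark [ 0.60132287 -0.17198483  0.072     ]
```

```bash
python3 -c "
from h import *
print(togo((.599,-.142,.28),(1,.04)))"
```

```text
[array([22.2 ,  3.28,  7.4 ]), np.float64(-0.005)]
```

```bash
python3 -m jog '[[[5,0,1.7],0,0],[[10,0,3.4],0,0],[[15,0,5],0,0],[[20,1,6.7],0,0],[[22.2,3.2,7.4],0,0],[[22.2,3.2,7.4],0,0],[[22.2,3.2,7.4],0,0]]'; python3 -c "
from h import *
o,p,T=state(); print(p+.155*T[:,1])
print(togo((.599,-.142,.152),(1,.04)))"
```

```text
clock: 52.45
tcp_pos: [0.6003, -0.1487, 0.4364]
orientation: [-1.22, 1.19, -1.19]
contact_force: [0.2, -0.2, 0.0]
grip_width: 0.0428
[ 0.60042322 -0.14859922  0.2813521 ]
[array([-0.66, 12.94, -0.14]), np.float64(-0.014)]
```

```bash
python3 -m jog '[[[-0.6,5,-0.15],0,0],[[-0.6,10,-0.15],0,0],[[-0.6,12.8,-0.15],0,0],[[-0.6,12.8,-0.15],0,0],[[-0.6,12.8,-0.15],0,0.5],[[-0.6,12.8,-0.15],0,0.8],[[-0.6,12.8,-0.15],0,0.8],[[-0.6,12.8,-0.15],0,0.8]]' 30; python3 -c "
from h import *
o,p,T=state(); print(p+.155*T[:,1])
f=grab_frame('side');crop(f['image'],290,230,430,370,'aj.png')"
```

```text
clock: 53.45
tcp_pos: [0.5995, -0.143, 0.3102]
orientation: [-1.218, 1.186, -1.192]
contact_force: [0.2, 1.7, 7.7]
grip_width: 0.019
[ 0.60027951 -0.1429656   0.15518954]
aj.png scale 4.285714285714286
```

```bash
python3 -m jog '[[[0,0,-0.2],0,0.8],[[0,0,-0.2],0,0.8],[[0,0,-0.2],0,0.8]]'; python3 -m jog '[[[0,0,0],0,0.5],[[0,0,0],0,0.2],[[0,0,0],0,0.1],[[0,-2,0],0,0.0],[[0,-6,0],0,0],[[0,-12,0],0,0],[[-6,-15,0],0,0],[[-12,-16,0],0,-1],[[-17,-16,-5],0,-1],[[-22,-16,-10],0,-1]]';  python3 - <<'E'
from h import *
import pickle
f=grab_frame('side'); cv2.imwrite('pics/ak_s.png',f['image']); crop(f['image'],290,230,430,370,'ak_sc.png')
g=grab_frame('top'); cv2.imwrite('pics/ak_t.png',g['image']);crop(g['image'],360,160,460,260,'ak_tc.png')
pickle.dump((f,g),open("f3.pkl","wb"))
E
```

```text
clock: 53.88
tcp_pos: [0.598, -0.143, 0.3102]
orientation: [-1.217, 1.185, -1.193]
contact_force: [2.4, 0.9, 8.3]
grip_width: 0.0187
clock: 55.12
tcp_pos: [0.5026, 0.0629, 0.4673]
orientation: [-1.222, 1.191, -1.19]
contact_force: [0.7, 0.6, -0.6]
grip_width: 0.0857
ak_sc.png scale 4.285714285714286
ak_tc.png scale 6.0
```

View pics/ak_sc.png

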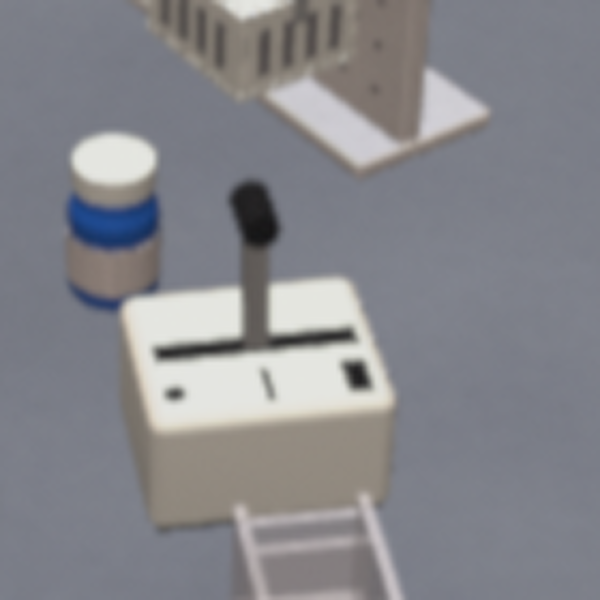

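View pics/ak_tc.png

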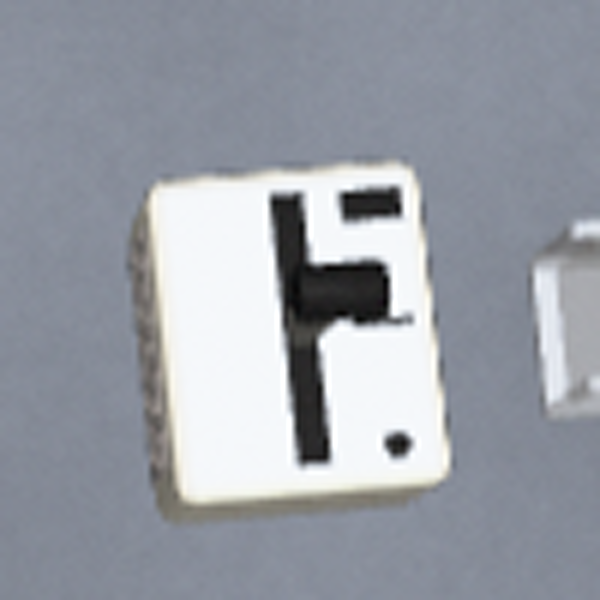

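```bash
python3 - <<'E'
from h import *
import pickle; fs,ft=pickle.load(open("f3.pkl","rb"))
t=lambda u,v:np.array([u,v])/6+[360,160]; s=lambda u,v:np.array([u,v])/4.2857+[290,230]
print(onz(ft,*t(345,291),.151),tri(ft,t(345,291),fs,s(256,213)),onz(fs,*s(256,213),.151))
# vertical-line check: image of vertical axis through slot-mid at hinge
for x in (.597,.599,.600,.601,.603):
  print(x,(proj(ft,(x,-.141,.151))-[360,160])*6,(proj(fs,(x,-.142,.151))-[290,230])*4.2857)
E
```

```text
[ 0.59670368 -0.14083434  0.151     ] (array([ 0.59734982, -0.14106314,  0.14992983]), np.float64(0.000846964457825042)) [ 0.59754019 -0.14236992  0.151     ]
0.597 [345.45431909 290.10126289] [254.73575787 212.59484053]
0.599 [345.11478154 284.14813089] [258.98231973 212.33700065]
0.6 [344.94508926 281.17290597] [261.10513429 212.20810903]
0.601 [344.77544794 278.19857458] [263.22763804 212.07923628]
0.603 [344.43631809 272.25259076] [267.47171336 211.82154738]
```

```bash
python3 -c "
from h import *
print(togo((.600,-.142,.28),(1,.03)))"
```

```text
[array([21.17,  3.15,  9.36]), np.float64(0.003)]
```

```bash
python3 -m jog '[[[5,0,2.3],0,0],[[10,0,4.6],0,0],[[15,0,7],0,0],[[20,1,9],0,0],[[21.2,3.1,9.4],0,0],[[21.2,3.1,9.4],0,0],[[21.2,3.1,9.4],0,0]]'; python3 -c "
from h import *
print(togo((.600,-.142,.154),(1,.03)))"
```

```text
clock: 56.1
tcp_pos: [0.6033, -0.1465, 0.4367]
orientation: [-1.221, 1.19, -1.188]
contact_force: [-0.3, 0.4, 0.9]
grip_width: 0.043
[array([-0.43, 12.78, -0.3 ]), np.float64(-0.003)]
```

```bash
python3 -m jog '[[[-0.4,5,-0.3],0,0],[[-0.4,10,-0.3],0,0],[[-0.4,12.7,-0.3],0,0],[[-0.4,12.7,-0.3],0,0],[[-0.4,12.7,-0.3],0,0.5],[[-0.4,12.7,-0.3],0,0.8],[[-0.4,12.7,-0.3],0,0.8],[[-0.4,12.7,-0.3],0,0.8]]' 30; python3 -c "
from h import *
o,p,T=state(); print(p+.155*T[:,1])
f=grab_frame('side');crop(f['image'],290,230,430,370,'al.png')"
```

```text
clock: 57.1
tcp_pos: [0.6009, -0.1439, 0.3119]
orientation: [-1.219, 1.188, -1.191]
contact_force: [-2.6, 1.9, 7.1]
grip_width: 0.0187
[ 0.60131425 -0.14383888  0.15688194]
al.png scale 4.285714285714286
```

View pics/al.png

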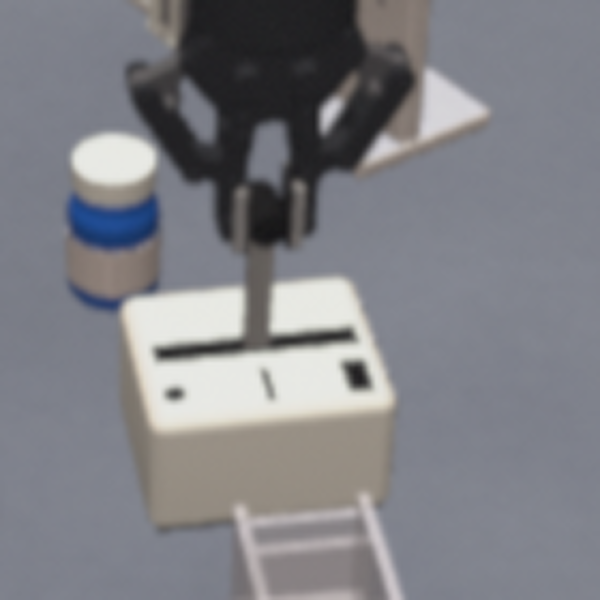

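```bash
python3 -m jog '[[[0,0,-0.1],0,0.8],[[0,0,-0.1],0,0.8],[[0,0,-0.1],0,0.5],[[0,0,-0.1],0,0.2],[[0,0,-0.1],0,0.1],[[0,-2,-0.1],0,0],[[0,-6,-0.1],0,0],[[0,-12,0],0,0],[[-6,-15,0],0,0]]'; python3 -m jog '[[[-6,0,-5],0,-1],[[-12,0,-10],0,-1],[[-18,0,-12],0,-1],[[-18,0,-12],0,-1],[[-18,0,-12],0,-1]]';  python3 - <<'E'
from h import *
import pickle
f=grab_frame('side'); cv2.imwrite('pics/am_s.png',f['image']); crop(f['image'],290,230,430,370,'am_sc.png')
g=grab_frame('top'); cv2.imwrite('pics/am_t.png',g['image']);crop(g['image'],360,160,460,260,'am_tc.png')
E
```

```text
clock: 58.28
tcp_pos: [0.5988, -0.0934, 0.4613]
orientation: [-1.215, 1.193, -1.203]
contact_force: [1.0, 0.7, -0.6]
grip_width: 0.0427
clock: 58.9
tcp_pos: [0.4732, 0.0906, 0.4576]
orientation: [-1.223, 1.188, -1.187]
contact_force: [0.3, -0.9, 0.5]
grip_width: 0.0854
am_sc.png scale 4.285714285714286
am_tc.png scale 6.0
```

View pics/am_sc.png

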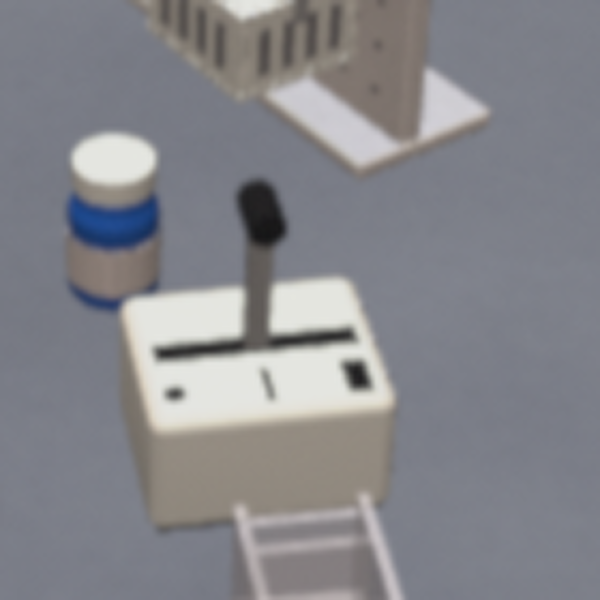

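View pics/am_tc.png

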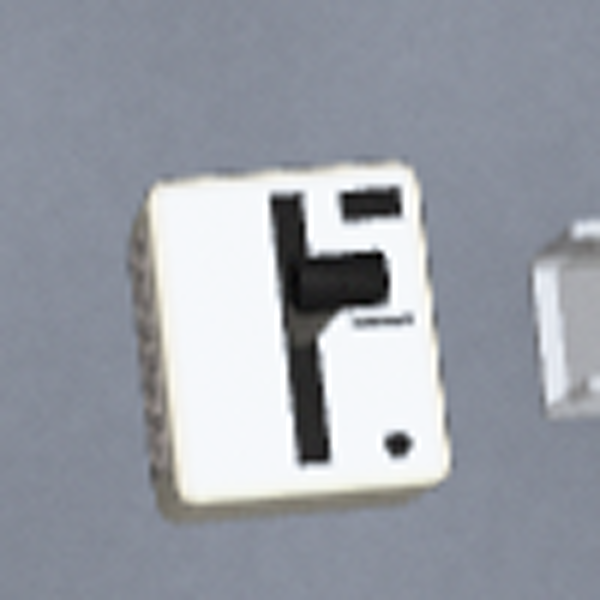

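View pics/am_s.png

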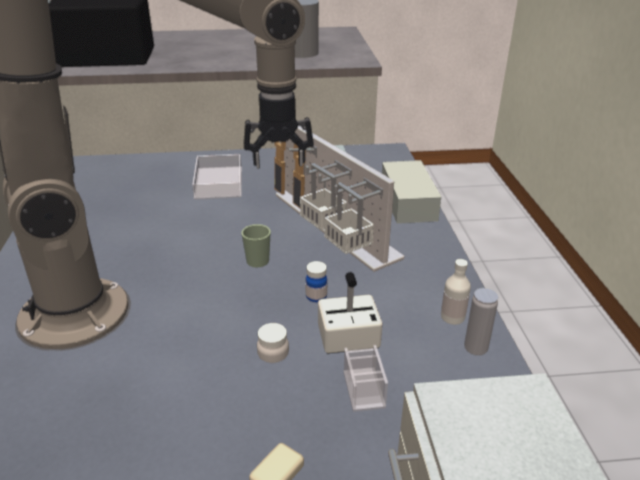

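View pics/am_t.png

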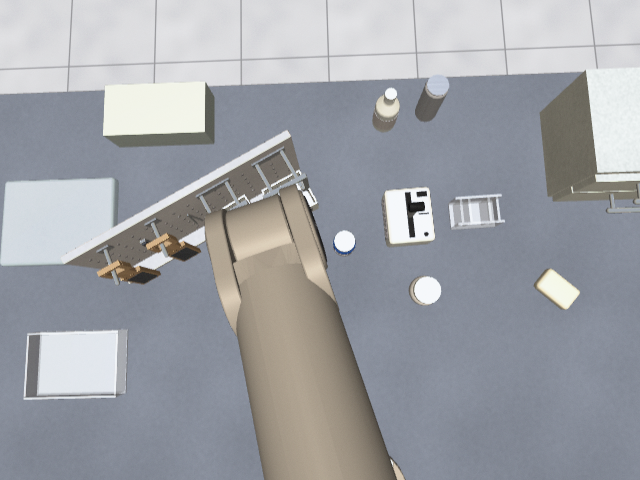

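```bash
python3 -c "
from bench import *
print(hand_in())"
```

```text
the job is handed in; nothing more can be done
None
```

The job is done as asked and handed in at about 59 s. I first pushed the dryer's lever to its off end. Then I hung caddy 1 on double hook 1 and caddy 2 on double hook 2, and the two foot files on pegs 2 and 1. Last, I stood the lever upright.

- **Hanging items:** the last side picture shows both caddies and both files hanging. The last top view shows both files, but the arm hid most of the caddies in it.
- **Other things on the counter:** the pill bottle, tumbler and cream jar still stand. In the last top view the tumbler was hidden by the arm, so that check rests on the side picture.
- **Lever at off:** I measured its grip at about x = 0.546 m, z = 0.129 m, against an expected 0.545 m and 0.131 m. Further pushing there only raised the force to about 21 N; the lever did not move.
- **Lever at half power:** my first two settings were about 3 mm off, one on each side of upright, so I gripped it again each time. Both views then put the grip at x ≈ 0.600 m. The hinge is also at about 0.600 m, known to within about 2 mm (0.02 rad).
- **Calibration:** the side camera's positions differed from the top camera's by up to about 8 mm in y. I went by the top and wrist cameras for the grasps and placings.
- **Forces:** I saw no force reading above 21 N at the end of any move.

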